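Load the burn-in deck with potted transformers

TASK

Pull the spring clip out of the cross-drilled pin, take the retaining bar off the transformer carrier, and lay both in the yellow tray, the bar flat with its knob up. Then move every transformer to the deck and tip it forward over the fence at the deck's front edge, so that it lies on its steel mounting plate on the deck, terminals up, square and pushed home against the back rail. When all of them lie home, throw the switch lever fully over to start the burn-in, and leave the other things on the bench where they are.

Things in the scene. Friction and masses are not known exactly. Their poses are not given: they have to be found in the camera images.
- carrier: Fixed aluminium plate, 270 (x) x 110 (y) x 4 mm; the transformers stand on it in a row, about x = -60, 0, +60 mm, one place may be empty. Upright 12 mm pins at x = -108 and +108 mm, each on a 28 mm collar with its top 68 mm above the bench; the pin at -108 ends at 88 mm, the cross-drilled one at +108 ends at 98 mm. Origin: centre of its underside on the bench, z up.
- pin (a point): Centre of the cross hole (7 mm wide) in the carrier's pin at x = +108 mm, 80.5 mm above the bench; the hole runs along the carrier's y axis.
- bar_knob (a point): Centre of the black knob (20 mm diameter, 22 high) of the loose aluminium retaining bar (250 x 40 x 10 mm, long along x, 0.22 kg), upright at the bar's middle, 29 mm above its underside. At the start the bar lies over both pins (20 mm through holes at x = -108, +108 mm), its underside 68 mm above the bench, just over the transformers; it lifts straight up.
- clip_loop (a point): Centre of the loop (26 mm wide along y, 33 long) of the loose steel R-clip, 4.6 mm wire; x points outward from the pin: pull that way. A straight leg reaches 56 mm along -x, at the start through the pin's hole, whose centre is 38 mm from here; a wavy leg lies beside it at y = +12 mm. It lies flat on the bar, its loop jutting out over the bar's long edge on the carrier's -y side.
- trafo1_mid (a point): Centre of a loose potted transformer, a yellow block 46 (x) x 50 (y) x 60 (z) mm, 0.32 kg. A steel mounting plate (5 mm, part of the 46) covers its +x face; a black terminal strip with brass tabs is on its -x face. At the start it stands on end, z up. May be absent.
- trafo2_mid (a point): A second transformer just like trafo1. May be absent.
- trafo3_mid (a point): A third transformer just like trafo1. May be absent.
- deck: Fixed, 120 (x) x 240 (y) mm, rubber top 6 above the bench. Its front edge at x = -60 is the fence, 6 high: a block stood before it, plate towards it, tips over it when its upper part is pushed forward and up in an arc. Back rail: face at x = +30, 26 high; side rails y = -114, +114, 20 high. Room for 3 abreast. Origin: under its centre. A block lying home: centre x = 0, z = 29, its z along deck x.
- tray: Fixed yellow open tray, 300 (x) x 160 (y) x 28 mm, walls and floor 4 mm. Origin: centre of its underside, z up.
- switch (a joint): Angle of the black toggle lever: about 0 = off, leaning to its block's -x (roughly towards the robot); 1.0 = fully over, leaning to +x. A light push (under 3 N) moves it and it stays where it is left.
- switch_tip (a point): Centre of the 26 mm ball at the tip of the toggle lever, 80 mm from the lever's pivot.
- tape: Bystander: roll of tape, 68 mm across, 19 mm high, lying flat. Origin: centre of its underside.
- spool: Bystander: copper wire spool, 64 mm across, 55 mm high, standing. Origin: centre of its underside.
- jar: Bystander: jar, 56 mm across, 70 mm high. Origin: centre of its underside.
- core: Bystander: dark steel core, 50 x 40 x 30 mm. Origin: centre of its underside.
- cup: Bystander: grey cup, 72 mm across, 85 mm high. Origin: centre of its underside.
- switch_base: Fixed grey block of the toggle lever, 70 (x) x 50 (y) x 25 mm; the lever's pivot lies 22 mm above its origin. At joint value j the lever leans j - 0.5 rad from upright towards the block's +x. Origin: centre of its underside, z up.

How it is judged:
On the way, in this order (a step that is already met when the one before it is completed fails the run):
1. the clip is pulled out of the pin (distance between clip_loop and pin above 0.08 m), for 0.1 s.
2. the retaining bar is off the carrier and in the tray (angle between bar_knob's own z axis and vertical below 0.12 rad and x of bar_knob in the frame of tray between -0.05 and 0.05 m and y of bar_knob in the frame of tray between -0.065 and 0.065 m and z of bar_knob in the frame of tray between 0.025 and 0.045 m), for 0.2 s.
3. every transformer lies home on the deck on its mounting plate, the switch still off (angle between each of trafo1_mid, trafo2_mid, trafo3_mid's own x axis and vertical above 3 rad and angle between the z axis of each of trafo1_mid, trafo2_mid, trafo3_mid and the x axis of deck, either way round below 0.2 rad and x of trafo1_mid in the frame of deck between -0.01 and 0.01 m and y of trafo1_mid in the frame of deck between -0.095 and 0.095 m and z of trafo1_mid in the frame of deck between 0.023 and 0.035 m and x of trafo2_mid in the frame of deck between -0.01 and 0.01 m and y of trafo2_mid in the frame of deck between -0.095 and 0.095 m and z of trafo2_mid in the frame of deck between 0.023 and 0.035 m and x of trafo3_mid in the frame of deck between -0.01 and 0.01 m and y of trafo3_mid in the frame of deck between -0.095 and 0.095 m and z of trafo3_mid in the frame of deck between 0.023 and 0.035 m and value of joint switch below 0.4 rad), for 0.2 s.
4. the switch lever is thrown fully over (value of joint switch above 0.85 rad), for 0.1 s.
At the end, for the whole second after the job is handed in: Every transformer present lies still on the deck, plate down (within 8 deg), square (within 11 deg), home against the rail (within 10 mm); bar flat in the tray, knob up; clip in the tray; lever past 0.85 rad (all of step 2 and angle between each of trafo1_mid, trafo2_mid, trafo3_mid's own x axis and vertical above 3 rad and angle between the z axis of each of trafo1_mid, trafo2_mid, trafo3_mid and the x axis of deck, either way round below 0.2 rad and x of trafo1_mid in the frame of deck between -0.01 and 0.01 m and y of trafo1_mid in the frame of deck between -0.095 and 0.095 m and z of trafo1_mid in the frame of deck between 0.023 and 0.035 m and x of trafo2_mid in the frame of deck between -0.01 and 0.01 m and y of trafo2_mid in the frame of deck between -0.095 and 0.095 m and z of trafo2_mid in the frame of deck between 0.023 and 0.035 m and x of trafo3_mid in the frame of deck between -0.01 and 0.01 m and y of trafo3_mid in the frame of deck between -0.095 and 0.095 m and z of trafo3_mid in the frame of deck between 0.023 and 0.035 m and x of clip_loop in the frame of tray between -0.14 and 0.14 m and y of clip_loop in the frame of tray between -0.075 and 0.075 m and z of clip_loop in the frame of tray between 0 and 0.03 m and value of joint switch above 0.85 rad and linear speed of each of trafo1, trafo2, trafo3 below 0.02 m/s); the robot touches nothing.
It fails at once if the tape is moved more than 40 mm (distance of tape from where it was at the start of the episode above 0.04 m).
It fails at once if the spool is moved more than 40 mm (distance of spool from where it was at the start of the episode above 0.04 m).
It fails at once if the jar is moved more than 40 mm (distance of jar from where it was at the start of the episode above 0.04 m).
It fails at once if the core is moved more than 40 mm (distance of core from where it was at the start of the episode above 0.04 m).
It fails at once if the cup is moved more than 40 mm (distance of cup from where it was at the start of the episode above 0.04 m).
Of trafo1, trafo2, trafo3 only 2 to 3 are there at a start; the rules pass over those that are not, and their reading is None.
At some moment in a run one of trafo1, trafo2, trafo3 may be knocked a few centimetres aside while the robot is not near it.
It also fails if it takes over 210 s, if anything falls off the work surface, if the arm or the gripper's body presses on something with over 40 N, if the wrist force passes 120 N, or if a joint passes its speed limit or range.

ROBOT

A 7-joint arm with a two-finger parallel gripper is mounted at the origin on the work surface. World frame = base frame: x ahead of the robot, y to its left, z up, the work surface at z = 0. Lengths are in m, angles in rad, forces in N, time in s.
With the tool pointing down it reaches from about 0.425 to 0.95 m from the base axis. Payload 4.7 kg.
Tool frame: the origin (TCP) lies on the centre line of the jaws, within the pads' length; the fingertips stand 19 mm ahead of it and the grasp point (between the pads) is the TCP (tips_ahead is the distance from the TCP to the fingertips, in m); y points along the fingers, x is the direction in which the jaws open and shut, and the axes are right-handed (so a half turn about y gives the same grasp; the last joint's range is limited). The gripper opens to 87 mm and grips with 3 to 60 N. Pads are 19 mm wide; open, the fingers measure 117 mm over their backs; the gripper's body (75 mm by 190 mm) begins 51 mm behind the grasp point.
Start: joints at [1.234, 0.469, -0.049, 1.532, 0.024, 1.141, -0.082], TCP at [0.205, -0.643, 0.242] pointing down, gripper open.
Joint ranges: [-2.59, 2.59], [-0.33, 1.99], [-1.39, 1.29], [0.1, 2.45], [-1.04, 4.18], [0.21, 1.99], [-2.66, 2.66]. Speed limits (rad/s): [2.57, 2.57, 3.14, 3.14, 3.14, 3.14, 3.14].

INTERFACE

Orientations are given as a rotation vector (axis times angle).
In Python, from plant import get_obs, get_image, camera_info, sign_off, tips_ahead gives the robot as it stands.
- The arm moves only by the shell command python3 -m handwheel 'ROWS' [FORCE]. ROWS is JSON, a list that holds one entry, the list of rows, each a list of 7 numbers: the finger opening in mm, from 0 to 87, then the shift along the tool's x, y, z in mm, then the turn, a rotation vector about the tool's x, y, z in rad. A call has 1 to 10 rows; each row shifts and turns the pose as measured when the row begins, along the tool's axes as they then stand; what a row does not reach is not made up. A row lasts 1/10 s, in which the tool goes at most 50 mm and 8.59 degrees, less where a joint would pass 70% of its speed; a pose out of reach is approached as far as the arm can. A call with a gripper value outside its range is refused whole. The fingers move at their own pace and stop on an object; FORCE is the grip in N (left out, the last holds). Time passes only in rows, so rows that do not move let the fingers close. It gives the time, the measured TCP pose, the force and the opening at its end, in the units of the state.
- get_obs(): the state, without advancing time (a new reading comes with each control period).
- get_image(name): name is "scene" or "top" or "wrist"; returns the picture (480x640x3 uint8, red, green, blue); there is no depth.
- camera_info(name): a dict with "vertical_fov" (degrees; the focal length in pixels is half the picture's height over the tangent of half this angle, whatever the lens; pixels are square), "cx", "cy" (the principal point, pixels), "extrinsics" (4x4, takes a point from camera to world coordinates); the wrist camera has in their place "hand_eye" (4x4, takes a point from camera to tool coordinates, whose origin is the TCP and whose axes are the tool frame's). Camera axes: x right, y up, looking along -z (the intrinsics and any distortion apply to the point x, -y, -z); pixel columns grow to the right and rows downward; lengths in m; the calibration is good to about 2 mm. A picture is of the moment at which its call begins: read the wrist's pose just before it. camera_info takes no time and is no camera call.
- sign_off(): hands the job in, once; it reports no verdict.
The state is a dict: "clock": time; "joint_positions": joint angles; "dq": joint speeds; "joint_efforts": joint torques, N m; "eef_pos": TCP position; "tool_rot": TCP orientation; "ft_force": force on the tool from outside, world axes, zero at the start; "ft_torque": the same for the moment, N m; "grip_width": finger opening in m.
Only numpy, scipy, OpenCV 4.12 (cv2) and the standard library are available. Lean on these libraries where they do the work, as an engineer would, in place of code of your own. Each camera call takes 0.05 s, during which the arm holds its last target.

## Working session

There is one attempt and no reset: what is moved stays moved. The work goes in short steps, Python scripts to look and compute and a shell command to move; the robot and the scene stay as the last step left them, time stands still between calls to the robot, and variables do not carry over. Pictures are saved under pics/ and viewed, and the job is handed in when it is done.

```bash
ls; mkdir -p pics; python3 - <<'E'
from plant import get_obs,get_image,camera_info,tips_ahead
import cv2
print(get_obs()); print(tips_ahead)
for n in ["scene","top","wrist"]:
    print(n,camera_info(n)); cv2.imwrite(f"pics/{n}0.png",get_image(n)[:,:,::-1])
E
```

```text
pics
{'clock': 0.0, 'joint_positions': array([ 1.23411272,  0.46947589, -0.04861253,  1.53370579,  0.02409528,
        1.14099978, -0.082316  ]), 'dq': array([-8.31824670e-04, -6.21665947e-04, -1.93238544e-04,  9.82002913e-05,
        7.21660696e-04,  2.41704527e-04, -1.34791021e-04]), 'joint_efforts': array([ 3.98815346e-04, -5.07967329e+01, -8.05828767e-02, -2.36152661e+01,
       -6.12958311e-02,  3.78853362e-02,  1.68749307e-04]), 'eef_pos': array([ 0.20433785, -0.64272818,  0.24047121]), 'tool_rot': array([-1.33807441,  0.98072761, -0.97798589]), 'ft_force': array([-0.0512959 ,  0.12100685, -0.69157147]), 'ft_torque': array([ 4.30165685e-05, -2.98240752e-02,  3.91268208e-02]), 'grip_width': 0.08697772002443671}
0.019
scene {'vertical_fov': 43.37125000435161, 'cx': 319.8823485486511, 'cy': 246.94754689405735, 'extrinsics': array([[ 0.60475076, -0.54465448,  0.58105767,  1.30058279],
       [ 0.79620924,  0.39689678, -0.45664405, -0.5371049 ],
       [ 0.01809331,  0.73879932,  0.67368256,  0.92327876],
       [ 0.        ,  0.        ,  0.        ,  1.        ]])}
top {'vertical_fov': 45.62586871417094, 'cx': 320.0679318910973, 'cy': 240.52924590274148, 'extrinsics': array([[-0.01414857,  0.99885477, -0.04570513,  0.52819177],
       [-0.99979763, -0.01478609, -0.0136409 ,  0.00119654],
       [-0.01430108,  0.04550289,  0.99886184,  1.15272514],
       [ 0.        ,  0.        ,  0.        ,  1.        ]])}
wrist {'vertical_fov': 62.24497716257186, 'cx': 314.8705924791869, 'cy': 240.8784780474564, 'hand_eye': array([[ 9.99999129e-01, -4.90999523e-04,  1.22514648e-03,
        -1.00625935e-03],
       [ 1.31516078e-03,  2.92311329e-01, -9.56322308e-01,
        -1.42872240e-01],
       [ 1.11429602e-04,  9.56323087e-01,  2.92311720e-01,
         7.98185136e-02],
       [ 0.00000000e+00,  0.00000000e+00,  0.00000000e+00,
         1.00000000e+00]])}
```

View pics/top0.png

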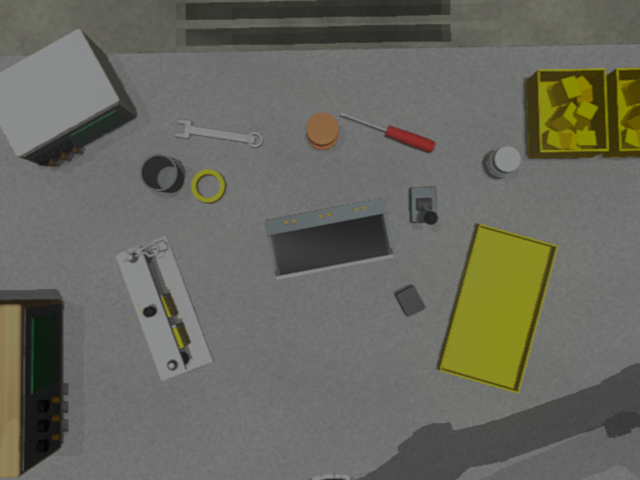

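View pics/scene0.png

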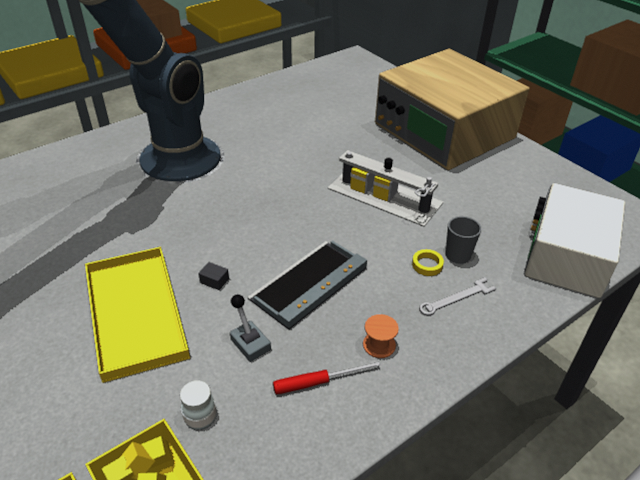

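View pics/wrist0.png

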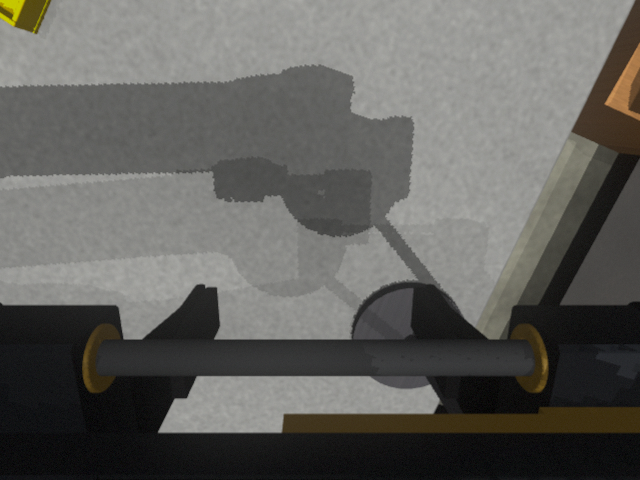

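```bash
cat > h.py <<'E'
import numpy as np, cv2
from plant import get_obs,get_image,camera_info
from scipy.spatial.transform import Rotation as R
def K(n):
    c=camera_info(n); return 240/np.tan(np.radians(c['vertical_fov'])/2),c['cx'],c['cy']
def ext(n,o=None):
    c=camera_info(n)
    if n!='wrist': return c['extrinsics']
    o=o or get_obs(); T=np.eye(4);T[:3,:3]=R.from_rotvec(o['tool_rot']).as_matrix();T[:3,3]=o['eef_pos']
    return T@c['hand_eye']
def p2w(n,u,v,z,E=None):
    f,cx,cy=K(n); E=ext(n) if E is None else E
    d=E[:3,:3]@np.array([(u-cx)/f,-(v-cy)/f,-1]); p=E[:3,3]
    return p+d*(z-p[2])/d[2]
def w2p(n,P,E=None):
    f,cx,cy=K(n); E=ext(n) if E is None else E
    q=np.linalg.inv(E)@np.append(P,1); return np.array([cx+f*q[0]/-q[2],cy-f*q[1]/-q[2]])
def tri(n1,a,n2,b,E1=None,E2=None):
    A=[];B=[]
    for n,(u,v),E in((n1,a,E1),(n2,b,E2)):
        f,cx,cy=K(n);E=ext(n) if E is None else E
        d=E[:3,:3]@np.array([(u-cx)/f,-(v-cy)/f,-1]);d/=np.linalg.norm(d);M=np.eye(3)-np.outer(d,d)
        A.append(M);B.append(M@E[:3,3])
    A=np.vstack(A);B=np.hstack(B);x,r,_,_=np.linalg.lstsq(A,B,rcond=None);return x,r
def crop(src,out,x0,y0,x1,y1,s):
    im=cv2.imread(src) if isinstance(src,str) else src
    cv2.imwrite(out,cv2.resize(im[y0:y1,x0:x1],None,fx=s,fy=s,interpolation=cv2.INTER_CUBIC))
def show(n,out):
    o=get_obs(); im=get_image(n)[:,:,::-1]; cv2.imwrite(out,im); 
    return ext(n,o) if n=='wrist' else ext(n)
def pose():
    o=get_obs(); M=R.from_rotvec(o['tool_rot']).as_matrix()
    print('t',round(o['clock'],2),'p',np.round(o['eef_pos']*1000,1),'F',np.round(o['ft_force'],1),'w',round(o['grip_width']*1000,1))
    print('q',np.round(o['joint_positions'],2)); print('X',M[:,0].round(3),'Y',M[:,1].round(3),'Z',M[:,2].round(3))
    return o,M
E
python3 - <<'E'
from h import *
pose()
crop('pics/top0.png','pics/c1.png',100,220,230,390,4.5)  if 0 else crop('pics/top0.png','pics/c1.png',105,225,225,390,3.6)
crop('pics/top0.png','pics/c2.png',260,180,450,330,4)
crop('pics/scene0.png','pics/c3.png',320,140,450,230,6)
E
```

```text
t 0.15 p [ 204.4 -642.9  240.7] F [0.2 1.1 0. ] w 86.9
q [ 1.23  0.47 -0.05  1.53  0.02  1.14 -0.08]
X [ 0.303 -0.953 -0.002] Y [-0.     0.001 -1.   ] Z [ 0.953  0.303 -0.   ]
```

View pics/c1.png

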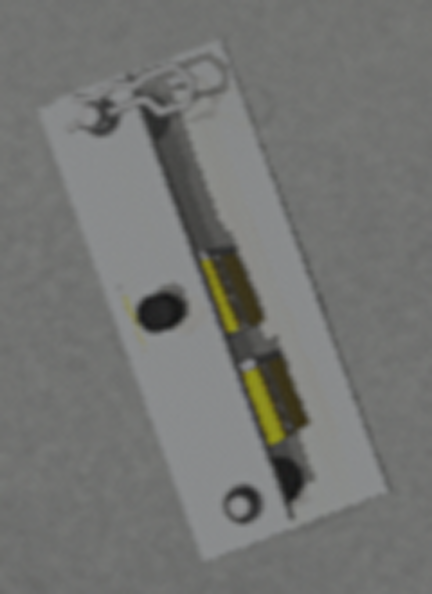

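View pics/c2.png

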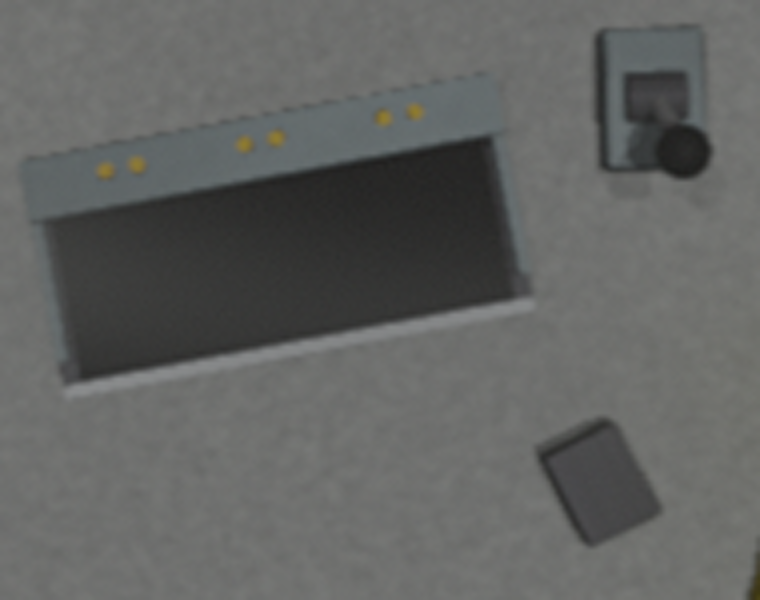

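View pics/c3.png

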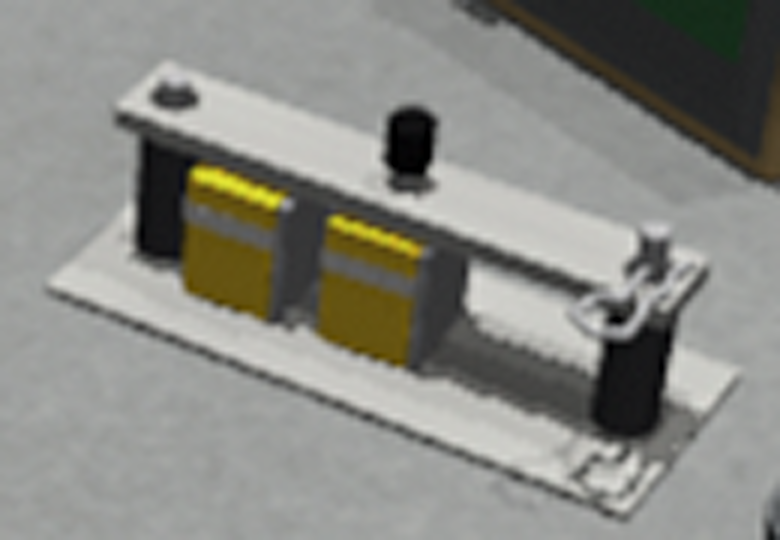

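```bash
python3 - <<'E'
from h import *
def c(u,v,s=3.6,x0=105,y0=225): return u/s+x0,v/s+y0
A=p2w('top',*c(222,40),.004);B=p2w('top',*c(388,490),.004)
print('corners',A,B,np.linalg.norm(A-B))
P1=p2w('top',*c(242,505),.088);P2=p2w('top',*c(100,118),.096);Kn=p2w('top',*c(160,312),.105)
print('pins',P1,P2,np.linalg.norm((P1-P2)[:2]),Kn,(P1+P2)/2)
d=(P2-P1)[:2];print(np.degrees(np.arctan2(d[1],d[0])), np.degrees(np.arctan2(*(A-B)[[1,0]])))
L=p2w('top',*c(210,75),.08);print('loop',L)
g=lambda u,v,z:p2w('top',*c(u,v,4,260,180),z)
fl,fr=g(66,392,.0),g(533,305,.0); print('fence',fl,fr,np.linalg.norm(fl-fr))
bl,br=g(22,160,.026),g(495,73,.026);print('back',bl,br,np.linalg.norm(bl-br))
print('rail inner',g(40,220,.026),g(492,137,.026), 'inside fence',g(80,380,.006),g(520,296,.006))
print('ball',g(684,151,.09),'base', [g(a,b,.025)[:2] for a,b in((605,30),(702,27),(706,168))])
for a,b in((483,227),(555,246),(519,389),(441,370)): print('tray',p2w('top',a,b,.028))
for n,a,b,z in (('core',412,300,.03),('tape',208,186,.019),('cup',160,173,.085),('jar',507,159,.07),('spool',323,128,.055)):print(n,p2w('top',a,b,z))
print('knob tri',tri('top',c(160,312),'scene',(320+410/6,140+115/6)))
E
```

```text
corners [0.59430146 0.32724992 0.004     ] [0.34234063 0.23506219 0.004     ] 0.2682961733335611
pins [0.34915209 0.29350192 0.088     ] [0.54958434 0.36449946 0.096     ] 0.21263522147112215 [0.45005433 0.33057978 0.105     ] [0.44936822 0.32900069 0.092     ]
19.50527031666613 20.09662376977671
loop [0.57163108 0.31203291 0.08      ]
fence [0.50652427 0.10596228 0.        ] [ 0.54702471 -0.13017187  0.        ] 0.23958217450354682
back [0.62209546 0.12421048 0.026     ] [ 0.66169238 -0.11072282  0.026     ] 0.23824687098373834
rail inner [0.59217526 0.11557856 0.026     ] [ 0.62993368 -0.10863074  0.026     ] inside fence [0.51255306 0.09831516 0.006     ] [ 0.551533   -0.12306947  0.006     ]
ball [ 0.61623458 -0.19154205  0.09      ] base [array([ 0.68235027, -0.16566594]), array([ 0.68307014, -0.21363754]), array([ 0.61303348, -0.21397404])]
tray [ 0.60155481 -0.30439295  0.028     ]
tray [ 0.56209779 -0.44399878  0.028     ]
tray [ 0.28552491 -0.36543887  0.028     ]
tray [ 0.32380059 -0.21537541  0.028     ]
core [ 0.46046018 -0.16165425  0.03      ]
tape [0.69274898 0.23966957 0.019     ]
cup [0.70936234 0.31669252 0.085     ]
jar [ 0.7277813 -0.3419857  0.07     ]
spool [0.79723002 0.00739177 0.055     ]
knob tri (array([0.45150664, 0.3287915 , 0.11417093]), array([3.42917783e-06]))
```

```bash
cat >> h.py <<'E'
def tool(yaw,tilt=0.):
    """X axis at yaw(deg), Y down; tilt about tool x (deg)"""
    y=np.radians(yaw);X=np.array([np.cos(y),np.sin(y),0]);Y=np.array([0,0,-1.]);Z=np.cross(X,Y)
    return np.stack([X,Y,Z],1)@R.from_rotvec([np.radians(tilt),0,0]).as_matrix()
def plan(pts,n=None,step=45):
    """pts: list of (xyz mm, Rot or None); prints suggested rows"""
    o=get_obs();p=o['eef_pos']*1000;M=R.from_rotvec(o['tool_rot']).as_matrix()
    for q,G in pts:
        q=np.array(q,float);G=M if G is None else G
        rv=R.from_matrix(M.T@G).as_rotvec();a=np.linalg.norm(rv)
        k=max(int(np.ceil(np.linalg.norm(q-p)/step)),int(np.ceil(a/.145)),1)
        if n:k=max(k,n)
        out=[]
        for i in range(k):
            d=np.round(M.T@((q-p)/(k-i)),0 if np.linalg.norm(q-p)/(k-i)>8 else 1)
            r=np.round(R.from_matrix(M.T@G).as_rotvec()/(k-i),2 if a>.05 else 3)
            out.append([*d,*r]); p=p+M@d; M=M@R.from_rotvec(r).as_matrix()
        print(k,'rows ->',q,'rot',rv.round(3))
        for r in out: print('  [W,'+','.join('%g'%x for x in r)+'],')
E
python3 - <<'E'
from h import *
plan([((450,-400,280),None),((560,0,280),None),((564,331,240),tool(20))])
E
```

```text
8 rows -> [ 450. -400.  280.] rot [0. 0. 0.]
  [W,-20,-5,38,0,0,0],
  [W,-20,-5,39,0,0,0],
  [W,-20,-5,38,0,0,0],
  [W,-19,-5,39,0,0,0],
  [W,-20,-5,38,0,0,0],
  [W,-19,-5,39,0,0,0],
  [W,-20,-5,38,0,0,0],
  [W,-19,-4,39,0,0,0],
10 rows -> [560.   0. 280.] rot [0. 0. 0.]
  [W,-35,0,23,0,0,0],
  [W,-35,0,23,0,0,0],
  [W,-35,0,22,0,0,0],
  [W,-35,0,23,0,0,0],
  [W,-35,0,22,0,0,0],
  [W,-35,0,23,0,0,0],
  [W,-34,0,22,0,0,0],
  [W,-35,0,23,0,0,0],
  [W,-34,0,22,0,0,0],
  [W,-35,0,23,0,0,0],
12 rows -> [564. 331. 240.] rot [-1.000e-03 -1.612e+00 -1.000e-03]
  [W,-26,3,9,-0,-0.13,-0],
  [W,-25,3,12,-0,-0.13,-0],
  [W,-23,3,15,-0,-0.14,-0],
  [W,-21,4,18,-0,-0.13,-0],
  [W,-18,3,21,-0,-0.14,-0],
  [W,-15,4,23,-0,-0.13,-0],
  [W,-12,3,25,-0,-0.14,-0],
  [W,-9,4,26,-0,-0.13,-0],
  [W,-5,3,27,-0,-0.14,-0],
  [W,-1,4,28,-0,-0.13,-0],
  [W,2,3,27,-0,-0.14,-0],
  [W,6,4,27,-0,-0.13,-0],
```

```bash
python3 -m handwheel '[[[87,-20,-5,38,0,0,0],[87,-20,-5,39,0,0,0],[87,-20,-5,38,0,0,0],[87,-19,-5,39,0,0,0],[87,-20,-5,38,0,0,0],[87,-19,-5,39,0,0,0],[87,-20,-5,38,0,0,0],[87,-19,-4,39,0,0,0]]]'
python3 -m handwheel '[[[87,-35,0,23,0,0,0],[87,-35,0,23,0,0,0],[87,-35,0,22,0,0,0],[87,-35,0,23,0,0,0],[87,-35,0,22,0,0,0],[87,-35,0,23,0,0,0],[87,-34,0,22,0,0,0],[87,-35,0,23,0,0,0],[87,-34,0,22,0,0,0],[87,-35,0,23,0,0,0]]]'
python3 -c "
from h import *
pose();plan([((564,331,240),tool(20))])"
```

```text
clock: 0.95
eef_pos: [0.451, -0.3982, 0.2759]
tool_rot: [-1.335, 1.001, -0.986]
ft_force: [-0.3, -0.5, 0.3]
grip_width: 0.0867
clock: 1.95
eef_pos: [0.5719, 0.0166, 0.275]
tool_rot: [-1.336, 1.0, -0.986]
ft_force: [0.8, -1.0, -0.2]
grip_width: 0.0872
t 1.95 p [571.9  16.6 275. ] F [ 0.8 -1.  -0.2] w 87.2
q [ 0.2   0.3  -0.38  1.72  0.12  1.15 -1.49]
X [ 0.287 -0.958 -0.005] Y [-0.009  0.003 -1.   ] Z [ 0.958  0.287 -0.007]
12 rows -> [564. 331. 240.] rot [ 0.002 -1.629 -0.01 ]
  [W,-25,3,7,0,-0.14,-0],
  [W,-24,3,10,0,-0.14,-0],
  [W,-22,3,14,0,-0.13,-0],
  [W,-21,3,16,-0,-0.14,-0],
  [W,-18,3,19,-0,-0.13,-0],
  [W,-15,3,21,-0,-0.14,-0],
  [W,-12,3,23,-0,-0.13,-0],
  [W,-9,3,25,-0,-0.14,-0],
  [W,-6,3,26,-0,-0.13,-0],
  [W,-2,3,26,-0,-0.14,-0],
  [W,2,3,26,-0,-0.13,-0],
  [W,4,3,26,-0,-0.14,-0.01],
```

```bash
python3 -m handwheel '[[[87,-25,3,7,0,-0.14,0],[87,-24,3,10,0,-0.14,0],[87,-22,3,14,0,-0.13,0],[87,-21,3,16,0,-0.14,0],[87,-18,3,19,0,-0.13,0],[87,-15,3,21,0,-0.14,0],[87,-12,3,23,0,-0.13,0],[87,-9,3,25,0,-0.14,0],[87,-6,3,26,0,-0.13,0]]]'
python3 -m handwheel '[[[87,-2,3,26,0,-0.14,0],[87,2,3,26,0,-0.13,0],[87,4,3,24,0,-0.14,-0.01],[87,0,0,0,0,0,0]]]'
python3 -c "
from h import *
pose();E=show('wrist','pics/w1.png');np.save('E1.npy',E)"
```

```text
clock: 2.85
eef_pos: [0.5586, 0.2643, 0.246]
tool_rot: [-1.568, 0.013, 0.003]
ft_force: [0.8, 0.1, -0.3]
grip_width: 0.087
clock: 3.25
eef_pos: [0.5495, 0.347, 0.2351]
tool_rot: [-1.537, -0.332, 0.337]
ft_force: [-0.6, 0.3, 0.5]
grip_width: 0.0867
t 3.25 p [549.5 347.  235.1] F [-0.6  0.3  0.5] w 86.7
q [-0.1   0.55 -0.78  1.57  0.4   1.19 -0.52]
X [ 0.91   0.415 -0.001] Y [-0.005  0.007 -1.   ] Z [-0.415  0.91   0.009]
```

View pics/w1.png

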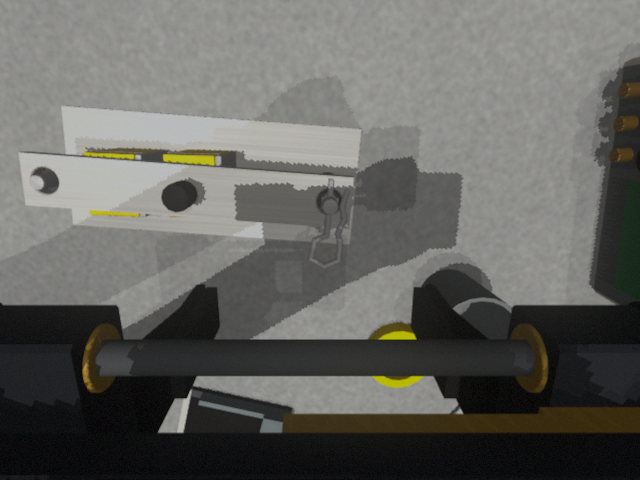

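```bash
python3 - <<'E'
from h import *
E=np.load('E1.npy')
print('tcp px',w2p('wrist',[.5495,.347,.2351],E))
for n,u,v,z in (('loop',324,250,.0805),('pin2',329,203,.098),('pin1',43,180,.088),('knob',180,193,.108),('loopend',323,262,.0805)): print(n,p2w('wrist',u,v,z,E))
crop('pics/w1.png','pics/w1c.png',220,140,380,280,5)
E
```

```text
tcp px [316.22970747 331.20341113]
loop [0.56159038 0.33597366 0.0805    ]
pin2 [0.54730945 0.37442633 0.098     ]
pin1 [0.3512652  0.30159766 0.088     ]
knob [0.45027854 0.33994796 0.108     ]
loopend [0.56507592 0.32656708 0.0805    ]
```

View pics/w1c.png

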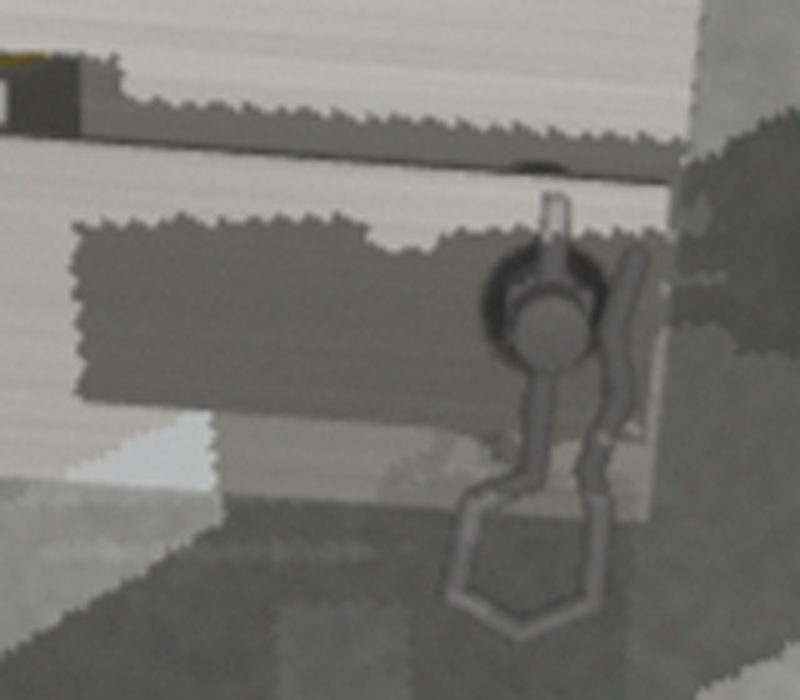

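```bash
python3 - <<'E'
from h import *
o,M=pose(); print(o['dq'].round(3))
E=show('wrist','pics/w2.png');np.save('E2.npy',E)
pose()
a=cv2.imread('pics/w1.png').astype(int);b=cv2.imread('pics/w2.png').astype(int);print(abs(a-b).mean())
E2=E
for n,u,v,z in (('loop',324,250,.0805),('pin2',329,203,.098),('pin1',43,180,.088),('knob',180,193,.108),('loopend',323,262,.0805)): print(n,p2w('wrist',u,v,z,E))
crop('pics/w2.png','pics/w2c.png',0,90,400,290,2)
E
```

```text
t 3.3 p [550.6 344.8 235. ] F [-0.2 -0.   0.5] w 87.2
q [-0.1   0.55 -0.77  1.57  0.4   1.19 -0.52]
X [ 0.912  0.41  -0.002] Y [-0.004  0.005 -1.   ] Z [-0.41   0.912  0.006]
[ 0.029 -0.016  0.046  0.004  0.007  0.009 -0.019]
t 3.35 p [551.7 343.  235.2] F [ 0.2 -0.4  0.1] w 86.9
q [-0.09  0.55 -0.77  1.57  0.4   1.19 -0.53]
X [ 0.913  0.407 -0.001] Y [-0.003  0.004 -1.   ] Z [-0.407  0.913  0.005]
4.612814670138889
loop [0.5627812  0.33341135 0.0805    ]
pin2 [0.54865567 0.37198168 0.098     ]
pin1 [0.35233109 0.30005075 0.088     ]
knob [0.45148824 0.33798181 0.108     ]
loopend [0.566227   0.32398163 0.0805    ]
```

View pics/w2c.png

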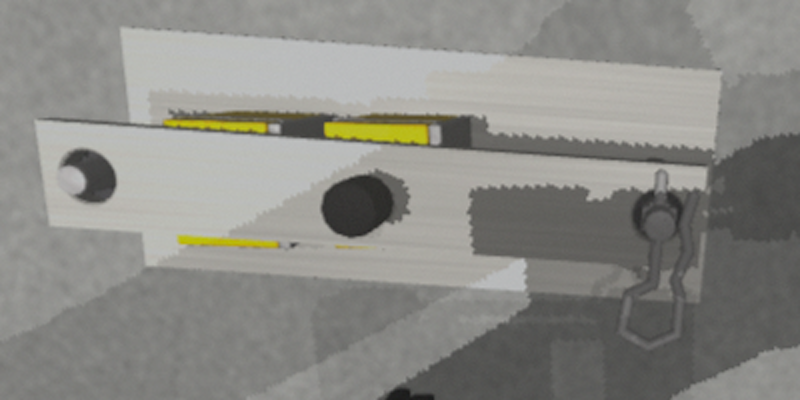

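```bash
python3 - <<'E'
from h import *
E=np.load('E2.npy')
for n,u,v,z in (('loop',326,249,.0805),('pin2',329,201,.098),('pin1',36,180,.088),('knob',180,192,.108)): print(n,p2w('wrist',u,v,z,E))
plan([((565,331,170),tool(20))])
E
```

```text
loop [0.5638713  0.33480908 0.0805    ]
pin2 [0.54804709 0.37329777 0.098     ]
pin1 [0.34766781 0.29795017 0.088     ]
knob [0.45126581 0.33863837 0.108     ]
2 rows -> [565. 331. 170.] rot [-0.005  0.071 -0.001]
  [W,4,33,-8,-0,0.04,-0],
  [W,4,32,-9,-0,0.03,-0],
```

```bash
python3 -m handwheel '[[[60,4,22,-8,0,0.04,0],[60,4,22,-8,0,0.03,0],[60,0,20,0,0,0,0],[60,0,0,0,0,0,0],[60,0,0,0,0,0,0],[60,0,0,0,0,0,0]]]'
python3 - <<'E'
from h import *
pose();E=show('wrist','pics/w3.png');np.save('E3.npy',E)
crop('pics/w3.png','pics/w3c.png',200,100,440,280,3.3)
print(w2p('wrist',[.564,.333,.0805],E))
E
```

```text
clock: 3.95
eef_pos: [0.571, 0.3222, 0.1715]
tool_rot: [-1.558, -0.259, 0.255]
ft_force: [1.0, -0.3, 0.2]
grip_width: 0.0608
t 3.95 p [571.  322.2 171.5] F [ 1.  -0.3  0.2] w 60.8
q [-0.09  0.6  -0.72  1.63  0.44  1.08 -0.61]
X [0.947 0.322 0.002] Y [ 0.003 -0.002 -1.   ] Z [-0.322  0.947 -0.003]
[310.49059004 237.30338063]
```

View pics/w3.png

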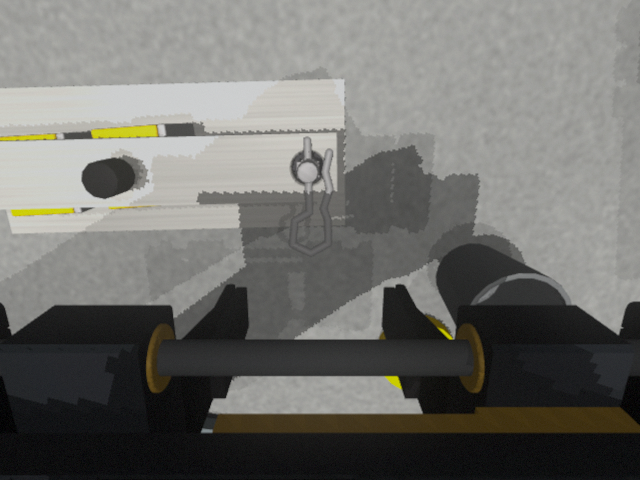

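```bash
python3 - <<'E'
from h import *
E=np.load('E3.npy')
for n,u,v,z in (('loop',311,231,.0805),('pin2',308,170,.098),('loopend',311,252,.0805),('loopstart',311,208,.0805),('knob',105,178,.108),('bar edge end',338,130,.078),('bar edge end',337,208,.078)): print(n,p2w('wrist',u,v,z,E))
G=p2w('wrist',311,232,.0805,E)*1000
plan([((G[0],G[1],110),tool(20)),((G[0],G[1],82),tool(20))],n=2)
E
```

```text
loop [0.56301539 0.33690396 0.0805    ]
pin2 [0.54914507 0.37344284 0.098     ]
loopend [0.56733017 0.32408709 0.0805    ]
loopstart [0.55844625 0.35047645 0.0805    ]
knob [0.45081711 0.33700767 0.108     ]
bar edge end [0.55870597 0.39810595 0.078     ]
bar edge end [0.57352972 0.35501835 0.078     ]
2 rows -> [563.21770856 336.30299216 110.        ] rot [ 0.002 -0.021  0.003]
  [W,-2,31,8,0.001,-0.011,0.001],
  [W,-1,31,8,0.001,-0.01,0.002],
2 rows -> [563.21770856 336.30299216  82.        ] rot [ 0. -0. -0.]
  [W,-0,14,-0,0,-0,-0],
  [W,-0,14,-0,0,-0,-0],
```

```bash
python3 -m handwheel '[[[60,-2,31,7,0,-0.01,0],[60,-1,31,7,0,-0.01,0],[60,0,0,0,0,0,0],[60,0,0,0,0,0,0]]]'
python3 - <<'E'
from h import *
pose();E=show('wrist','pics/w4.png');np.save('E4.npy',E)
plan([((562.8,336,82),tool(20))],n=2)
E
```

```text
clock: 4.4
eef_pos: [0.5675, 0.3369, 0.1152]
tool_rot: [-1.552, -0.282, 0.26]
ft_force: [0.4, -0.2, 1.0]
grip_width: 0.0598
t 4.4 p [567.5 336.9 115.2] F [ 0.4 -0.2  1. ] w 59.8
q [-0.14  0.66 -0.69  1.67  0.5   0.98 -0.65]
X [0.941 0.339 0.014] Y [ 0.013  0.004 -1.   ] Z [-0.339  0.941 -0.001]
2 rows -> [562.8 336.   82. ] rot [ 0.001 -0.003  0.014]
  [W,-2,17,0,0,-0.002,0.007],
  [W,-3,16,1,0.001,-0.001,0.007],
```

View pics/w4.png

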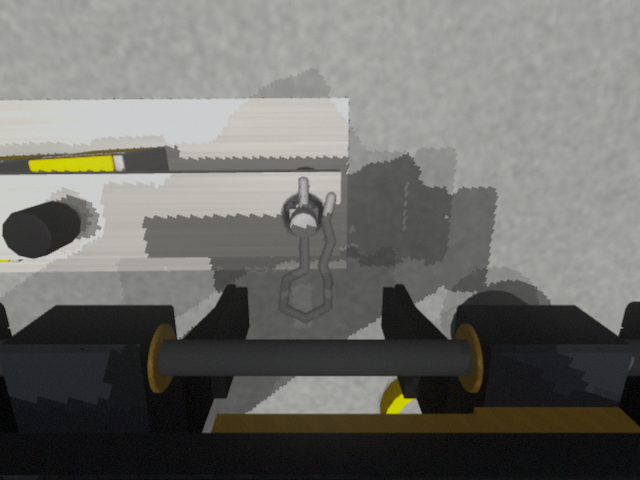

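```bash
python3 - <<'E'
from h import *
E=np.load('E4.npy')
print(p2w('wrist',305,296,.0805,E),p2w('wrist',302,222,.098,E))
E
python3 -m handwheel '[[[60,-3,17,0,0,0,0.007],[60,-3,17,1,0,0,0.007],[60,0,0,0,0,0,0],[60,0,0,0,0,0,0]]]'
python3 - <<'E'
from h import *
pose();E=show('wrist','pics/w5.png');np.save('E5.npy',E)
plan([((563,336,81),tool(20))],n=1)
E
```

```text
[0.56302428 0.33473496 0.0805    ] [0.54819753 0.37361167 0.098     ]
clock: 4.85
eef_pos: [0.5634, 0.3359, 0.0819]
tool_rot: [-1.554, -0.273, 0.267]
ft_force: [0.5, 0.1, -0.2]
grip_width: 0.0601
t 4.85 p [563.4 335.9  81.9] F [ 0.5  0.1 -0.2] w 60.1
q [-0.15  0.7  -0.67  1.69  0.52  0.93 -0.68]
X [0.942 0.337 0.004] Y [ 0.004  0.001 -1.   ] Z [-0.337  0.942 -0.   ]
1 rows -> [563. 336.  81.] rot [ 0.001 -0.005  0.003]
  [W,-0.1,0.7,0.4,0.001,-0.005,0.003],
```

View pics/w5.png

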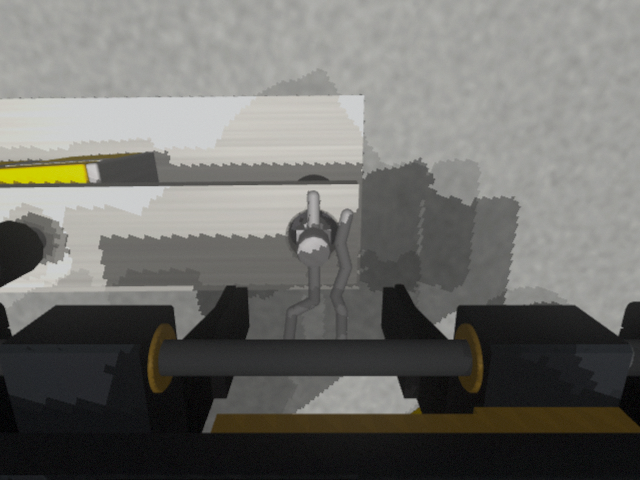

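Loop is between the jaws (columns 285–347). Close.

```bash
python3 -m handwheel '[[[10,0,0,0,0,0,0],[10,0,0,0,0,0,0],[10,0,0,0,0,0,0],[10,0,0,0,0,0,0],[10,0,0,0,0,0,0],[10,0,0,0,0,0,0],[10,0,0,0,0,0,0]]]' 25
python3 - <<'E'
from h import *
pose();E=show('wrist','pics/w6.png')
E
```

```text
clock: 5.6
eef_pos: [0.5641, 0.3363, 0.0832]
tool_rot: [-1.553, -0.274, 0.265]
ft_force: [-0.0, 0.1, 0.0]
grip_width: 0.0247
t 5.6 p [564.1 336.3  83.2] F [-0.   0.1  0. ] w 24.7
q [-0.15  0.7  -0.67  1.69  0.52  0.93 -0.68]
X [0.942 0.337 0.006] Y [ 0.006  0.002 -1.   ] Z [-0.337  0.942 -0.   ]
```

View pics/w6.png

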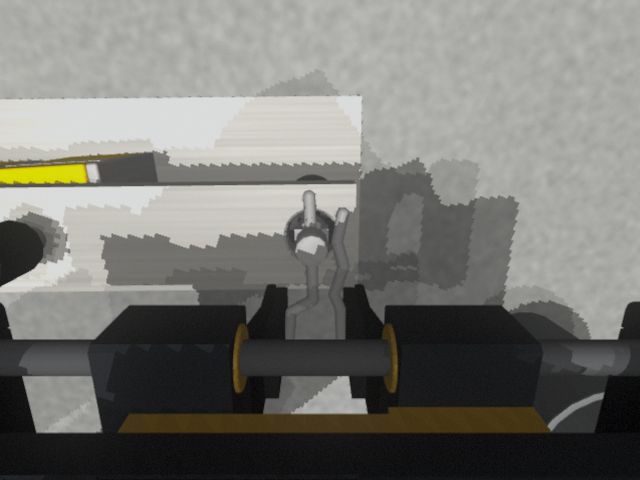

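```bash
python3 -m handwheel '[[[10,0,0,-8,0,0,0],[10,0,0,-10,0,0,0],[10,0,0,-12,0,0,0],[10,0,0,-15,0,0,0],[10,0,0,-15,0,0,0],[10,0,0,-15,0,0,0],[10,0,0,0,0,0,0]]]'
python3 - <<'E'
from h import *
pose();E=show('wrist','pics/w7.png')
E
```

```text
clock: 6.35
eef_pos: [0.5926, 0.256, 0.0825]
tool_rot: [-1.556, -0.271, 0.262]
ft_force: [0.1, -0.1, -0.5]
grip_width: 0.0247
t 6.35 p [592.6 256.   82.5] F [ 0.1 -0.1 -0.5] w 24.7
q [-0.02  0.68 -0.67  1.72  0.52  0.92 -0.56]
X [0.943 0.333 0.005] Y [ 0.005 -0.001 -1.   ] Z [-0.333  0.943 -0.003]
```

View pics/w7.png

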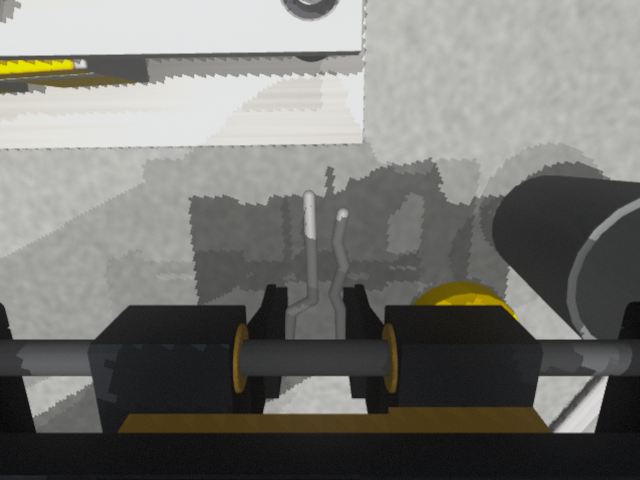

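```bash
python3 - <<'E'
from h import *
plan([((592,240,200),None),((471,-307,200),tool(73.5))])
E
```

```text
3 rows -> [592. 240. 200.] rot [0. 0. 0.]
  [W,-2,-39,-6,0,0,0],
  [W,-2,-39,-5,0,0,0],
  [W,-1,-39,-6,0,0,0],
13 rows -> [ 471. -307.  200.] rot [ 0.004 -0.942  0.004]
  [W,-23,-0,-37,0,-0.07,0],
  [W,-25,-0,-35,0,-0.07,0],
  [W,-28,-0,-33,0,-0.07,0],
  [W,-30,-0,-31,0,-0.07,0],
  [W,-32,-0,-29,0,-0.07,0],
  [W,-34,-0,-26,0,-0.07,0],
  [W,-36,-0,-24,0,-0.07,0],
  [W,-37,-0,-21,0,-0.08,0],
  [W,-39,-0,-18,0,-0.07,0],
  [W,-40,-0,-16,0,-0.08,0],
  [W,-41,-0,-12,0,-0.07,0],
  [W,-42,-0,-10,0,-0.08,0],
  [W,-43,-1,-6,0,-0.07,0],
```

```bash
python3 -m handwheel '[[[10,-2,-39,-6,0,0,0],[10,-2,-39,-5,0,0,0],[10,-1,-35,-6,0,0,0],[10,-23,0,-37,0,-0.07,0],[10,-25,0,-35,0,-0.07,0],[10,-28,0,-33,0,-0.07,0],[10,-30,0,-31,0,-0.07,0],[10,-32,0,-29,0,-0.07,0],[10,-34,0,-26,0,-0.07,0]]]'
python3 -m handwheel '[[[10,-36,0,-24,0,-0.07,0],[10,-37,0,-21,0,-0.08,0],[10,-39,0,-18,0,-0.07,0],[10,-40,0,-16,0,-0.08,0],[10,-41,0,-12,0,-0.07,0],[10,-36,0,-8,0,-0.08,0],[10,-20,0,-3,0,-0.07,0],[10,0,0,0,0,0,0],[10,0,0,0,0,0,0]]]'
python3 - <<'E'
from h import *
pose();E=show('wrist','pics/w8.png');np.save('E8.npy',E)
plan([((471,-307,120),tool(73.5)),((471,-307,26),tool(73.5))],n=2,step=30)
E
```

```text
clock: 7.3
eef_pos: [0.5372, -0.0054, 0.2001]
tool_rot: [-1.47, -0.638, 0.617]
ft_force: [0.9, -0.2, -0.6]
grip_width: 0.0246
clock: 8.2
eef_pos: [0.4897, -0.2836, 0.1977]
tool_rot: [-1.306, -1.059, 1.026]
ft_force: [0.5, 0.6, 0.3]
grip_width: 0.0244
t 8.2 p [ 489.7 -283.6  197.7] F [0.5 0.6 0.3] w 24.4
q [ 1.19  0.51 -0.98  1.81  0.47  1.06  1.38]
X [0.222 0.975 0.016] Y [ 0.015  0.013 -1.   ] Z [-0.975  0.222 -0.012]
3 rows -> [ 471. -307.  120.] rot [0.011 0.064 0.016]
  [W,-9,26,5,0,0.02,0.01],
  [W,-9,26,4,0.01,0.02,0],
  [W,-10,25,4,0,0.02,0.01],
4 rows -> [ 471. -307.   26.] rot [ 0.001  0.004 -0.004]
  [W,0,24,0,0,0.001,-0.001],
  [W,0,23,0,0,0.001,-0.001],
  [W,0,24,0,0.001,0.001,-0.001],
  [W,0,23,0,0,0.001,-0.001],
```

View pics/w8.png

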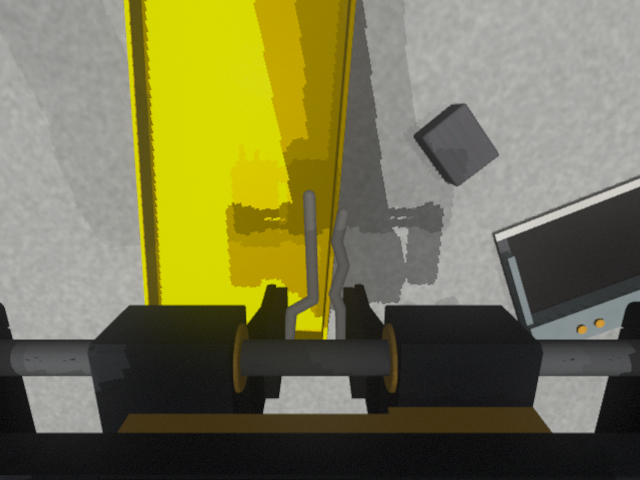

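```bash
python3 - <<'E'
from h import *
E=np.load('E8.npy')
r1=p2w('wrist',355,0,.028,E);r2=p2w('wrist',329,310,.028,E);l1=p2w('wrist',124,0,.028,E);l2=p2w('wrist',146,300,.028,E)
d=(r2-r1)[:2];print(np.degrees(np.arctan2(d[1],d[0])));d2=(l2-l1)[:2];print(np.degrees(np.arctan2(d2[1],d2[0])))
d/=np.linalg.norm(d);n=np.array([-d[1],d[0]])
C=np.array([.4432,-.3323])
for p in(r1,r2,l1,l2):print(p,n@(p[:2]-C))
E
python3 -m handwheel '[[[10,-9,26,5,0,0.02,0.01],[10,-9,26,4,0.01,0.02,0],[10,-10,25,4,0,0.02,0.01],[10,0,0,0,0,0,0],[10,0,0,0,0,0,0]]]'
python3 - <<'E'
from h import *
pose()
plan([((471,-307,26),tool(73.5))],n=2,step=25)
E
```

```text
-16.548064036449816
-16.355551015197218
[ 0.34185774 -0.21781013  0.028     ] 0.08088357366640418
[ 0.57017689 -0.28564973  0.028     ] 0.08088357366640418
[ 0.30729753 -0.37245185  0.028     ] -0.07719649326077978
[ 0.52466434 -0.43624319  0.028     ] -0.07643534350416459
clock: 8.75
eef_pos: [0.4764, -0.2973, 0.1218]
tool_rot: [-1.334, -1.009, 1.006]
ft_force: [0.6, 0.2, 0.0]
grip_width: 0.0243
t 8.75 p [ 476.4 -297.3  121.8] F [0.6 0.2 0. ] w 24.3
q [ 1.14  0.58 -0.89  1.89  0.57  0.93  1.28]
X [ 0.269  0.963 -0.003] Y [ 0.006 -0.005 -1.   ] Z [-0.963  0.269 -0.007]
4 rows -> [ 471. -307.   26.] rot [ 0.007  0.016 -0.003]
  [W,-3,24,1,0.002,0.004,-0.001],
  [W,-3,24,1,0.002,0.004,-0.001],
  [W,-2,24,0,0.002,0.004,-0.001],
  [W,-3,24,1,0.001,0.004,-0],
```

```bash
python3 -m handwheel '[[[10,-4,24,1,0,0,0],[10,-4,24,1,0,0,0],[10,-3,24,0,0,0,0],[10,0,22,0,0,0,0],[10,0,0,0,0,0,0],[36,0,0,0,0,0,0],[36,0,0,0,0,0,0],[36,0,0,0,0,0,0]]]'
python3 - <<'E'
from h import *
pose();E=show('wrist','pics/w9.png');np.save('E9.npy',E)
E
```

```text
clock: 9.55
eef_pos: [0.4866, -0.3025, 0.04]
tool_rot: [-1.35, -1.033, 1.007]
ft_force: [-0.4, 0.0, 0.2]
grip_width: 0.0346
t 9.55 p [ 486.6 -302.5   40. ] F [-0.4  0.   0.2] w 34.6
q [ 1.07  0.69 -0.79  1.93  0.7   0.78  1.19]
X [ 0.257  0.966 -0.005] Y [ 0.029 -0.013 -0.999] Z [-0.966  0.257 -0.032]
```

View pics/w9.png

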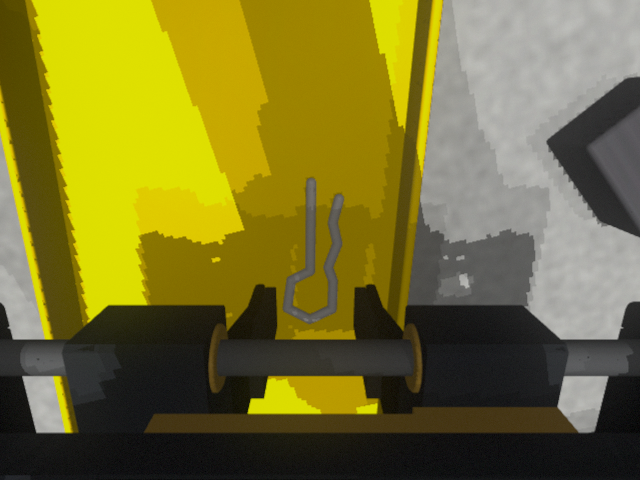

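```bash
python3 - <<'E'
from h import *
plan([((486,-300,230),None),((530,0,230),tool(45)),((452,325,230),tool(20))])
E
```

```text
5 rows -> [ 486. -300.  230.] rot [0. 0. 0.]
  [W,0,-38,-1,0,0,0],
  [W,0,-38,-1,0,0,0],
  [W,0,-38,-1,0,0,0],
  [W,1,-38,-1,0,0,0],
  [W,0,-38,-1,0,0,0],
7 rows -> [530.   0. 230.] rot [0.032 0.525 0.004]
  [W,43,-0,5,0,0.08,0],
  [W,43,-0,8,0.01,0.07,0],
  [W,42,-0,11,0,0.08,0],
  [W,41,-0,15,0.01,0.07,0],
  [W,39,-0,18,0,0.08,0],
  [W,38,-1,21,0.01,0.07,0],
  [W,37,-0,23,0,0.08,0],
8 rows -> [452. 325. 230.] rot [0.    0.432 0.004]
  [W,22,0,36,0,0.05,0],
  [W,20,0,37,0,0.05,0],
  [W,18,0,38,0,0.06,0],
  [W,16,0,38,-0,0.05,0],
  [W,14,0,39,-0,0.06,0],
  [W,11,0,40,-0,0.05,0],
  [W,9,0,41,-0,0.06,0],
  [W,6,0,41,-0,0.05,0],
```

```bash
python3 -m handwheel '[[[36,0,-38,-1,0,0,0],[36,0,-38,-1,0,0,0],[36,0,-38,-1,0,0,0],[36,1,-38,-1,0,0,0],[60,0,-34,-1,0,0,0],[60,38,0,5,0,0.08,0],[60,43,0,8,0.01,0.07,0],[60,42,0,11,0,0.08,0],[60,41,0,15,0.01,0.07,0],[60,39,0,18,0,0.08,0]]]'
python3 -m handwheel '[[[60,38,-1,21,0.01,0.07,0],[60,37,0,23,0,0.08,0],[60,22,0,36,0,0.05,0],[60,20,0,37,0,0.05,0],[60,18,0,38,0,0.06,0],[60,16,0,38,0,0.05,0],[60,14,0,39,0,0.06,0],[60,11,0,30,0,0.05,0]]]'
python3 - <<'E'
from h import *
pose()
plan([((452,325,180),tool(20))])
E
```

```text
clock: 10.6
eef_pos: [0.5203, -0.0927, 0.2393]
tool_rot: [-1.475, -0.714, 0.692]
ft_force: [0.6, -1.6, -0.7]
grip_width: 0.0598
clock: 11.4
eef_pos: [0.4913, 0.2463, 0.2445]
tool_rot: [-1.557, -0.342, 0.303]
ft_force: [-0.3, -0.3, -0.4]
grip_width: 0.0601
t 11.4 p [491.3 246.3 244.5] F [-0.3 -0.3 -0.4] w 60.1
q [ 0.15  0.38 -0.89  1.81  0.36  1.1  -0.46]
X [0.917 0.399 0.022] Y [ 0.026 -0.006 -1.   ] Z [-0.399  0.917 -0.015]
3 rows -> [452. 325. 180.] rot [0.015 0.061 0.022]
  [W,-2,21,30,0,0.02,0.01],
  [W,-2,21,29,0.01,0.02,0.01],
  [W,-3,21,29,0.01,0.02,0],
```

```bash
python3 -m handwheel '[[[60,-2,21,30,0,0.02,0.01],[60,-2,21,29,0.01,0.02,0.01],[60,-3,21,29,0.01,0.02,0],[60,0,0,0,0,0,0],[60,0,0,0,0,0,0]]]'
python3 - <<'E'
from h import *
pose();E=show('wrist','pics/w10.png');np.save('E10.npy',E)
E
```

```text
clock: 11.9
eef_pos: [0.4487, 0.3355, 0.1835]
tool_rot: [-1.541, -0.287, 0.273]
ft_force: [0.5, -0.1, 0.7]
grip_width: 0.0601
t 11.9 p [448.7 335.5 183.5] F [ 0.5 -0.1  0.7] w 60.1
q [-0.06  0.47 -0.86  1.85  0.42  1.   -0.73]
X [0.937 0.35  0.01 ] Y [ 0.007  0.012 -1.   ] Z [-0.35   0.937  0.009]
```

View pics/w10.png

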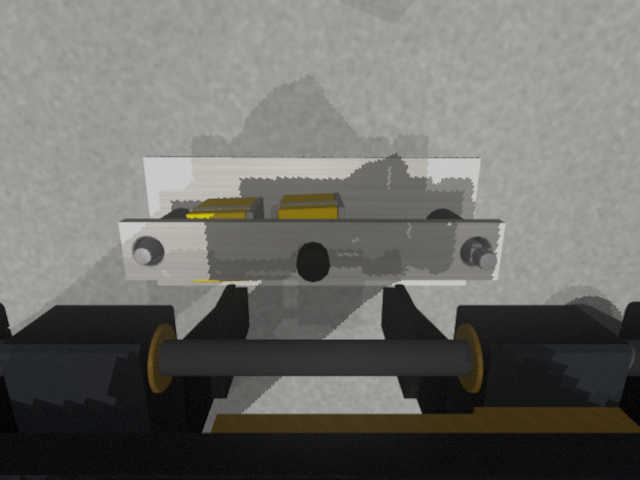

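```bash
python3 - <<'E'
from h import *
E=np.load('E10.npy')
K_=p2w('wrist',313,264,.106,E);print(K_,p2w('wrist',140,257,.088,E),p2w('wrist',489,261,.098,E))
plan([((K_[0]*1000,K_[1]*1000,125),tool(20)),((K_[0]*1000,K_[1]*1000,100),tool(20))])
E
```

```text
[0.44744726 0.33611939 0.106     ] [0.34568399 0.29663399 0.088     ] [0.54897208 0.37266405 0.098     ]
2 rows -> [447.44726305 336.11938963 125.        ] rot [-0.01   0.008  0.01 ]
  [W,-1,29,0,-0.005,0.004,0.005],
  [W,-0,30,0,-0.005,0.004,0.005],
1 rows -> [447.44726305 336.11938963 100.        ] rot [0. 0. 0.]
  [W,-0,25,0,0,0,0],
```

```bash
python3 -m handwheel '[[[60,-1,29,0,-0.005,0.004,0.005],[60,0,30,0,-0.005,0.004,0.005],[60,0,20,0,0,0,0],[60,0,0,0,0,0,0],[60,0,0,0,0,0,0]]]'
python3 - <<'E'
from h import *
pose();E=show('wrist','pics/w11.png');np.save('E11.npy',E)
plan([((447.5,336,100),tool(20))],n=1)
E
```

```text
clock: 12.45
eef_pos: [0.455, 0.3327, 0.1082]
tool_rot: [-1.554, -0.275, 0.257]
ft_force: [0.0, -0.5, -0.0]
grip_width: 0.0599
t 12.45 p [455.  332.7 108.2] F [ 0.  -0.5 -0. ] w 59.9
q [-0.13  0.56 -0.78  1.9   0.52  0.88 -0.83]
X [0.943 0.333 0.011] Y [ 0.011  0.002 -1.   ] Z [-0.333  0.943 -0.002]
1 rows -> [447.5 336.  100. ] rot [ 0.002 -0.01   0.011]
  [W,-6,8,6,0.002,-0.01,0.011],
```

View pics/w11.png

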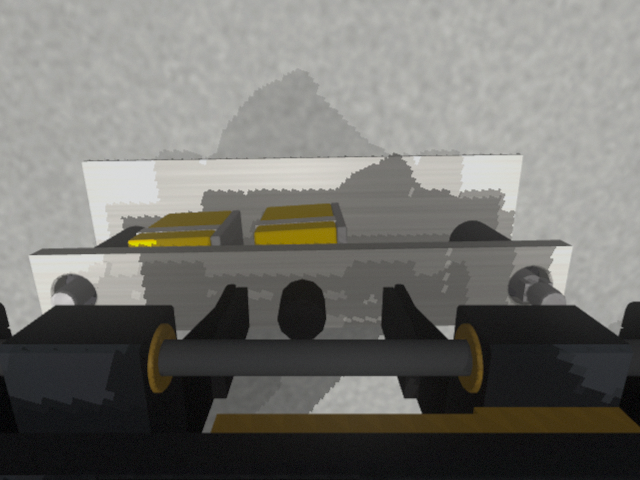

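```bash
python3 -m handwheel '[[[60,-6,7,5,0,-0.01,0.01],[60,0,0,0,0,0,0],[60,0,0,0,0,0,0]]]'
python3 - <<'E'
from h import *
pose()
plan([((447.5,336,100),tool(20))],n=1)
E
```

```text
clock: 12.8
eef_pos: [0.4491, 0.3361, 0.1039]
tool_rot: [-1.553, -0.278, 0.268]
ft_force: [0.2, -0.3, -0.6]
grip_width: 0.06
t 12.8 p [449.1 336.1 103.9] F [ 0.2 -0.3 -0.6] w 60.0
q [-0.14  0.57 -0.78  1.91  0.52  0.87 -0.83]
X [0.94  0.341 0.006] Y [ 0.006  0.001 -1.   ] Z [-0.341  0.94  -0.001]
1 rows -> [447.5 336.  100. ] rot [ 0.001 -0.001  0.006]
  [W,-1.5,3.9,0.5,0.001,-0.001,0.006],
```

```bash
python3 -m handwheel '[[[60,-1.5,5,0.5,0,0,0.005],[5,0,0,0,0,0,0],[5,0,0,0,0,0,0],[5,0,0,0,0,0,0],[5,0,0,0,0,0,0],[5,0,0,0,0,0,0],[5,0,0,0,0,0,0],[5,0,0,0,0,0,0]]]' 40
python3 - <<'E'
from h import *
pose();E=show('wrist','pics/w12.png')
E
```

```text
clock: 13.6
eef_pos: [0.4477, 0.3366, 0.0993]
tool_rot: [-1.553, -0.275, 0.272]
ft_force: [-0.3, -0.2, -0.4]
grip_width: 0.0186
t 13.6 p [447.7 336.6  99.3] F [-0.3 -0.2 -0.4] w 18.6
q [-0.14  0.58 -0.78  1.91  0.53  0.87 -0.84]
X [0.94  0.341 0.002] Y [ 0.002  0.    -1.   ] Z [-0.341  0.94  -0.   ]
```

View pics/w12.png

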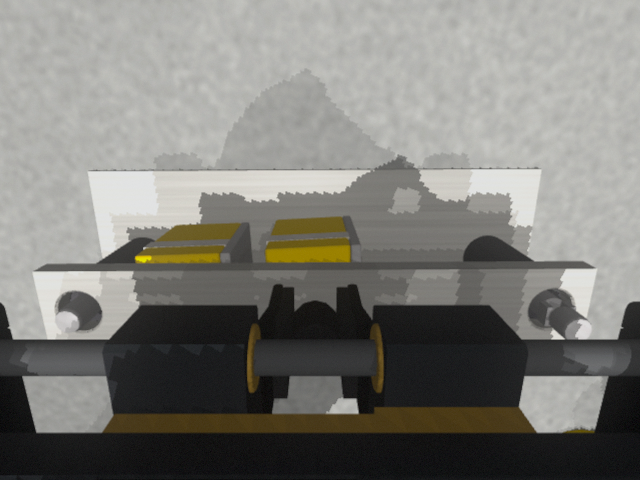

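```bash
python3 -m handwheel '[[[5,0,-10,0,0,0,0],[5,0,-12,0,0,0,0],[5,0,-12,0,0,0,0],[5,0,-12,0,0,0,0],[5,0,-12,0,0,0,0],[5,0,-20,0,0,0,0],[5,0,-25,0,0,0,0],[5,0,-25,0,0,0,0],[5,0,0,0,0,0,0]]]'
python3 - <<'E'
from h import *
pose();E=show('wrist','pics/w13.png')
plan([((510,0,250),tool(0)),((460,-300,250),tool(-16.5))],step=35)
E
```

```text
clock: 14.55
eef_pos: [0.4467, 0.3366, 0.238]
tool_rot: [-1.553, -0.277, 0.272]
ft_force: [-0.8, 0.1, -1.7]
grip_width: 0.0189
t 14.55 p [446.7 336.6 238. ] F [-0.8  0.1 -1.7] w 18.9
q [-0.04  0.42 -0.89  1.78  0.36  1.11 -0.7 ]
X [0.94  0.342 0.003] Y [ 0.003  0.001 -1.   ] Z [-0.342  0.94  -0.   ]
10 rows -> [510.   0. 250.] rot [0.002 0.349 0.001]
  [W,-5,-1,-34,0,0.03,0],
  [W,-5,-1,-34,0,0.04,0],
  [W,-3,-1,-34,0,0.03,0],
  [W,-2,-1,-34,0,0.04,0],
  [W,-1,-2,-34,0,0.03,0],
  [W,0,-1,-34,0,0.04,0],
  [W,2,-2,-34,0,0.03,0],
  [W,3,-1,-34,0,0.04,0],
  [W,4,-2,-34,0,0.03,0],
  [W,5,-1,-34,0,0.04,0],
9 rows -> [ 460. -300.  250.] rot [0.001 0.287 0.001]
  [W,-6,0,-33,0,0.03,0],
  [W,-4,0,-34,0,0.03,0],
  [W,-4,0,-34,0,0.03,0],
  [W,-2,0,-34,0,0.03,0],
  [W,-2,0,-34,0,0.03,0],
  [W,-0,0,-33,0,0.03,0],
  [W,0,0,-34,0,0.04,0],
  [W,2,0,-33,0,0.03,0],
  [W,3,0,-34,0,0.04,0],
```

View pics/w13.png

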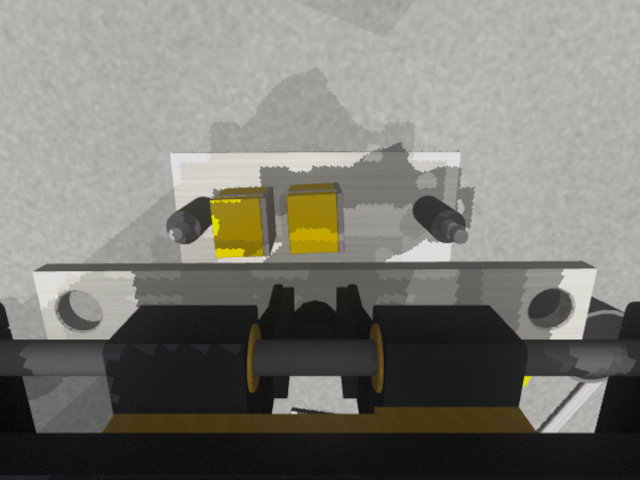

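```bash
python3 -m handwheel '[[[5,-5,-1,-20,0,0.03,0],[5,-5,-1,-34,0,0.04,0],[5,-3,-1,-34,0,0.03,0],[5,-2,-1,-34,0,0.04,0],[5,-1,-2,-34,0,0.03,0],[5,0,-1,-34,0,0.04,0],[5,2,-2,-34,0,0.03,0],[5,3,-1,-34,0,0.04,0],[5,4,-2,-34,0,0.03,0],[5,0,-1,-34,0,0.04,0]]]'
python3 - <<'E'
from h import *
pose()
plan([((436,-361,220),tool(-16.5))],step=35)
E
```

```text
clock: 15.6
eef_pos: [0.4929, 0.0029, 0.2402]
tool_rot: [-1.574, 0.015, 0.013]
ft_force: [1.0, -0.5, -2.8]
grip_width: 0.0186
t 15.6 p [492.9   2.9 240.2] F [ 1.  -0.5 -2.8] w 18.6
q [ 0.55  0.26 -0.75  1.91  0.2   1.06 -0.29]
X [ 1.    -0.001 -0.017] Y [-0.017 -0.003 -1.   ] Z [ 0.001  1.    -0.003]
11 rows -> [ 436. -361.  220.] rot [ 0.006  0.287 -0.017]
  [W,-5,2,-33,0,0.03,-0],
  [W,-4,2,-33,0,0.03,-0],
  [W,-3,2,-33,0,0.03,-0],
  [W,-2,2,-33,0,0.02,-0],
  [W,-1,2,-34,0,0.03,-0],
  [W,-1,2,-34,0,0.02,-0],
  [W,0,2,-33,0,0.03,-0],
  [W,1,2,-34,0,0.02,-0],
  [W,2,2,-33,0,0.03,-0.01],
  [W,3,2,-34,0,0.02,-0],
  [W,4,2,-33,0.01,0.03,-0.01],
```

```bash
python3 -m handwheel '[[[5,-5,2,-33,0,0.03,0],[5,-4,2,-33,0,0.03,0],[5,-3,2,-33,0,0.03,0],[5,-2,2,-33,0,0.02,0],[5,-1,2,-34,0,0.03,0],[5,-1,2,-34,0,0.02,0],[5,0,2,-33,0,0.03,0],[5,1,2,-34,0,0.02,0],[5,2,2,-33,0,0.03,-0.01],[5,3,2,-25,0,0.02,0]]]'
python3 -m handwheel '[[[5,0,0,0,0,0,0],[5,0,0,0,0,0,0]]]'
python3 - <<'E'
from h import *
pose();E=show('wrist','pics/w14.png');np.save('E14.npy',E);show('top','pics/top2.png')
plan([((435,-361,100),tool(-16.5))],step=30)
E
```

```text
clock: 16.6
eef_pos: [0.4291, -0.3324, 0.2102]
tool_rot: [-1.562, 0.236, -0.194]
ft_force: [1.7, 0.7, -2.0]
grip_width: 0.0189
clock: 16.8
eef_pos: [0.4268, -0.3359, 0.2078]
tool_rot: [-1.56, 0.245, -0.197]
ft_force: [-0.9, 0.7, -2.4]
grip_width: 0.0189
t 16.8 p [ 426.8 -335.9  207.8] F [-0.9  0.7 -2.4] w 18.9
q [ 0.99  0.35 -0.52  1.85  0.21  1.03  0.11]
X [ 0.96  -0.277 -0.03 ] Y [-0.03   0.004 -1.   ] Z [ 0.277  0.961 -0.005]
4 rows -> [ 435. -361.  100.] rot [ 0.006  0.008 -0.03 ]
  [W,4,27,-5,0.001,0.002,-0.007],
  [W,4,27,-6,0.002,0.002,-0.008],
  [W,5,27,-5,0.001,0.002,-0.007],
  [W,4,27,-6,0.002,0.002,-0.008],
```

View pics/w14.png

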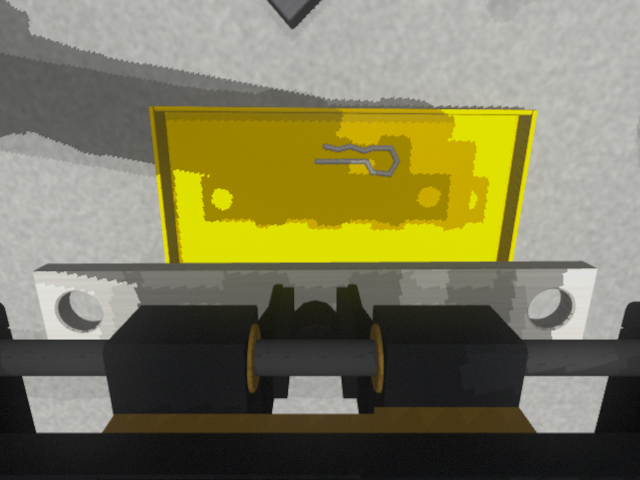

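View pics/top2.png

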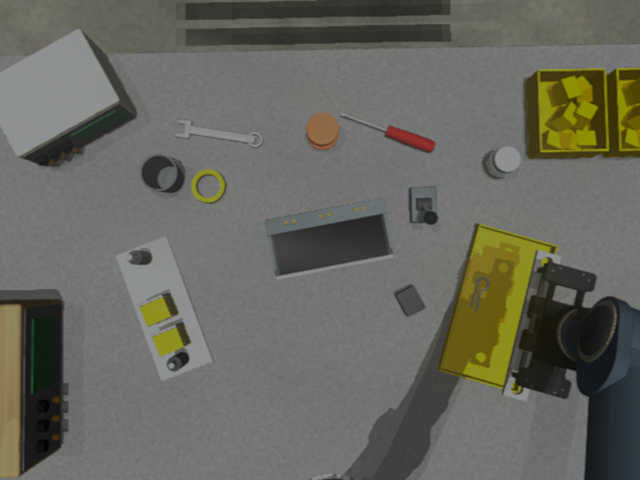

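```bash
python3 - <<'E'
from h import *
E=np.load('E14.npy')
a=p2w('wrist',150,107,.028,E);b=p2w('wrist',536,110,.028,E);print(a,b,np.linalg.norm(a-b))
d=(b-a)[:2];print(np.degrees(np.arctan2(d[1],d[0])));d/=np.linalg.norm(d);n=np.array([-d[1],d[0]])
print('tray centre',((a+b)/2)[:2]-.08*n)
print('clip loop',p2w('wrist',380,160,.006,E))
E
python3 -m handwheel '[[[5,4,27,-5,0,0,-0.007],[5,4,27,-6,0,0,-0.008],[5,5,27,-5,0,0,-0.007],[5,4,20,-6,0,0,-0.008],[5,0,0,0,0,0,0]]]'
python3 - <<'E'
from h import *
pose()
plan([((435,-361,40),tool(-16.5))],step=20)
E
```

```text
[ 0.32178807 -0.21225833  0.028     ] [ 0.60560106 -0.29665557  0.028     ] 0.29609576745264565
-16.560855733119467
tray centre [ 0.44089188 -0.33113835]
clip loop [ 0.48590739 -0.30360791  0.006     ]
clock: 17.4
eef_pos: [0.4409, -0.3553, 0.1063]
tool_rot: [-1.566, 0.205, -0.214]
ft_force: [-0.1, 0.9, -2.9]
grip_width: 0.0189
t 17.4 p [ 440.9 -355.3  106.3] F [-0.1  0.9 -2.9] w 18.9
q [ 0.97  0.49 -0.47  1.91  0.31  0.81  0.06]
X [ 0.965 -0.263  0.006] Y [ 0.005 -0.006 -1.   ] Z [ 0.263  0.965 -0.005]
4 rows -> [ 435. -361.   40.] rot [0.005 0.021 0.006]
  [W,-1,17,-2,0.001,0.005,0.002],
  [W,-1,16,-2,0.001,0.005,0.001],
  [W,-1,17,-1,0.001,0.006,0.002],
  [W,-1,16,-2,0.002,0.005,0.001],
```

```bash
python3 -m handwheel '[[[5,-2,17,-2,0,0.005,0.002],[5,-2,16,-2,0,0.005,0.001],[5,-2,16,-1,0,0.006,0.002],[5,-1,12,-1,0,0.005,0],[5,0,0,0,0,0,0],[5,0,0,0,0,0,0]]]'
python3 - <<'E'
from h import *
pose();show('wrist','pics/w15.png')
plan([((435,-361,36),tool(-16.5))],step=20)
E
```

```text
clock: 18.0
eef_pos: [0.4383, -0.3553, 0.048]
tool_rot: [-1.565, 0.214, -0.225]
ft_force: [0.3, -0.6, -1.8]
grip_width: 0.0186
t 18.0 p [ 438.3 -355.3   48. ] F [ 0.3 -0.6 -1.8] w 18.6
q [ 0.93  0.57 -0.43  1.95  0.36  0.69  0.  ]
X [ 0.961 -0.276  0.008] Y [ 0.006 -0.006 -1.   ] Z [ 0.276  0.961 -0.004]
1 rows -> [ 435. -361.   36.] rot [0.004 0.008 0.008]
  [W,-2,12,-6,0.004,0.008,0.008],
```

View pics/w15.png

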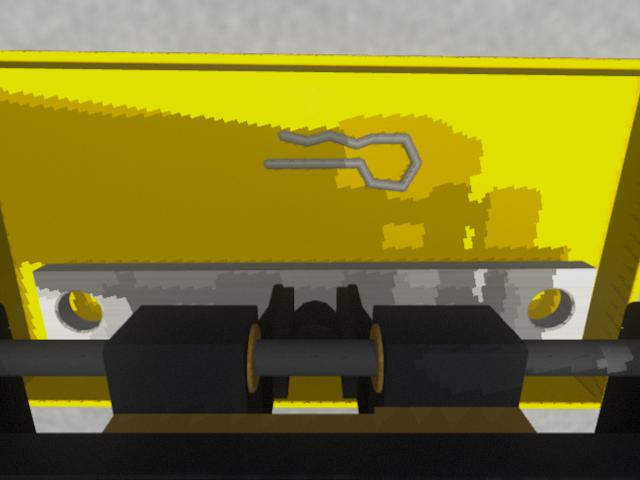

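Bar is well within the tray walls. Lower and release.

```bash
python3 -m handwheel '[[[5,-1,6,-2,0,0.004,0.004],[5,-1,6,-2,0,0.004,0.004],[5,0,0,0,0,0,0],[5,0,0,0,0,0,0]]]'
python3 -c "
from h import *
pose()"
```

```text
clock: 18.45
eef_pos: [0.4361, -0.3599, 0.0367]
tool_rot: [-1.565, 0.226, -0.228]
ft_force: [-0.1, 0.4, -2.0]
grip_width: 0.0188
t 18.45 p [ 436.1 -359.9   36.7] F [-0.1  0.4 -2. ] w 18.8
q [ 0.93  0.59 -0.41  1.95  0.37  0.68 -0.01]
X [ 0.959 -0.285  0.002] Y [ 0.    -0.006 -1.   ] Z [ 0.285  0.958 -0.006]
```

```bash
python3 -m handwheel '[[[50,0,0,0,0,0,0],[50,0,0,0,0,0,0],[50,0,0,0,0,0,0],[50,0,-15,0,0,0,0],[50,0,-35,0,0,0,0],[50,0,-45,0,0,0,0],[70,0,-45,0,0,0,0],[70,0,-45,0,0,0,0],[87,0,0,0,0,0,0]]]'
python3 - <<'E'
from h import *
pose();E=show('wrist','pics/w16.png');show('top','pics/top3.png');show('scene','pics/scene3.png')
crop('pics/top3.png','pics/c4.png',105,225,225,390,3.6)
E
```

```text
clock: 19.35
eef_pos: [0.4379, -0.3582, 0.2355]
tool_rot: [-1.567, 0.22, -0.23]
ft_force: [0.5, -0.1, -0.4]
grip_width: 0.0665
t 19.35 p [ 437.9 -358.2  235.5] F [ 0.5 -0.1 -0.4] w 66.5
q [ 1.03  0.34 -0.53  1.79  0.2   1.06  0.14]
X [ 0.959 -0.283  0.007] Y [ 0.005 -0.009 -1.   ] Z [ 0.283  0.959 -0.007]
```

View pics/w16.png

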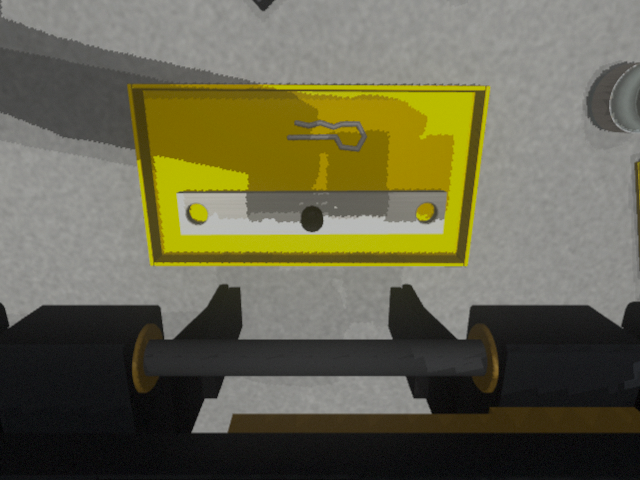

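View pics/c4.png

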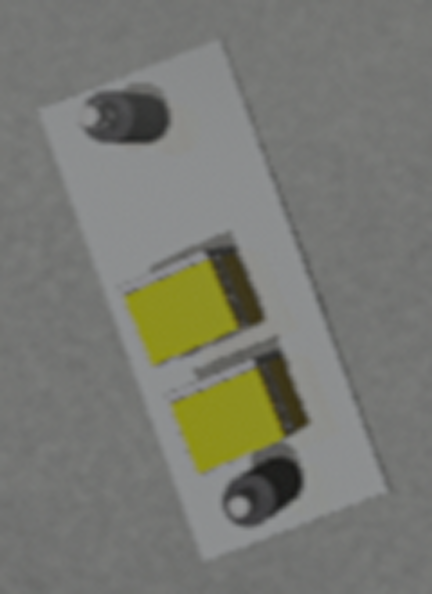

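```bash
python3 - <<'E'
from h import *
plan([((530,-20,250),tool(45)),((455,325,220),tool(110))])
def c(u,v,s=3.6,x0=105,y0=225): return u/s+x0,v/s+y0
for nm,P in(('A',[(122,290),(206,252),(240,330),(155,365)]),('B',[(170,405),(255,367),(285,437),(200,474)])):
    W=[p2w('top',*c(*p),.064)[:2] for p in P]; print(nm,np.mean(W,0),np.degrees(np.arctan2(*((W[0]+W[1]-W[2]-W[3])[::-1]))),[np.linalg.norm(W[i]-W[i-1]).round(3) for i in range(4)])
E
```

```text
8 rows -> [530. -20. 250.] rot [-1.000e-03 -1.072e+00 -6.000e-03]
  [W,-0,-3,44,-0,-0.13,-0],
  [W,5,-3,43,-0,-0.13,-0],
  [W,11,-3,42,-0,-0.14,-0],
  [W,17,-3,41,-0,-0.13,-0],
  [W,22,-3,38,-0,-0.14,-0],
  [W,27,-3,35,-0,-0.13,-0],
  [W,31,-2,31,-0,-0.14,-0],
  [W,34,-3,26,-0,-0.13,-0],
8 rows -> [455. 325. 220.] rot [-0.006 -1.137 -0.002]
  [W,24,4,37,-0,-0.14,-0],
  [W,29,4,33,-0,-0.14,-0],
  [W,33,4,29,-0,-0.14,-0],
  [W,37,4,24,-0,-0.14,-0],
  [W,40,4,19,-0,-0.14,-0],
  [W,42,4,13,-0,-0.15,0],
  [W,44,3,7,-0,-0.14,0],
  [W,44,4,1,-0.01,-0.15,0],
A [0.44832386 0.33243314] 23.66348923831108 [np.float64(0.043), np.float64(0.049), np.float64(0.045), np.float64(0.049)]
B [0.38934733 0.30768284] 23.36547223916617 [np.float64(0.04), np.float64(0.049), np.float64(0.04), np.float64(0.049)]
```

```bash
python3 -m handwheel '[[[87,0,-3,40,0,-0.13,0],[87,5,-3,43,0,-0.13,0],[87,11,-3,42,0,-0.14,0],[87,17,-3,41,0,-0.13,0],[87,22,-3,38,0,-0.14,0],[87,27,-3,35,0,-0.13,0],[87,31,-2,31,0,-0.14,0],[87,34,-3,26,0,-0.13,0]]]'
python3 -m handwheel '[[[87,24,4,37,0,-0.14,0],[87,29,4,33,0,-0.14,0],[87,33,4,29,0,-0.14,0],[87,37,4,24,0,-0.14,0],[87,40,4,19,0,-0.14,0],[87,42,4,13,0,-0.15,0],[87,44,3,7,0,-0.14,0],[87,30,4,1,-0.01,-0.15,0],[87,0,0,0,0,0,0],[87,0,0,0,0,0,0]]]'
python3 - <<'E'
from h import *
pose();E=show('wrist','pics/w17.png');np.save('E17.npy',E)
plan([((448,334,180),tool(110))])
E
```

```text
clock: 20.3
eef_pos: [0.5164, -0.0184, 0.2373]
tool_rot: [-1.457, -0.61, 0.653]
ft_force: [1.3, -0.2, -0.3]
grip_width: 0.0872
clock: 21.3
eef_pos: [0.4132, 0.3223, 0.1973]
tool_rot: [-0.924, -1.487, 1.525]
ft_force: [0.4, -1.4, 0.4]
grip_width: 0.0869
t 21.3 p [413.2 322.3 197.3] F [ 0.4 -1.4  0.4] w 86.9
q [ 0.14  0.55 -1.16  1.87  0.5   1.11  0.79]
X [-0.416  0.909  0.029] Y [-0.052  0.008 -0.999] Z [-0.908 -0.417  0.044]
1 rows -> [448. 334. 180.] rot [-0.045  0.08   0.027]
  [W,-4,16,-37,-0.04,0.08,0.03],
```

View pics/w17.png

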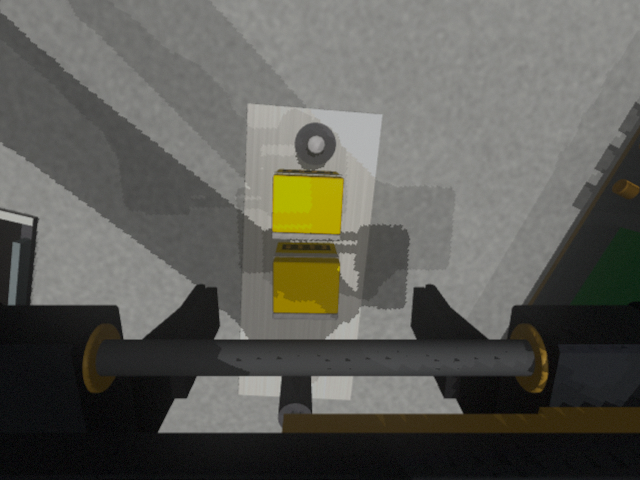

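```bash
python3 - <<'E'
from h import *
E=np.load('E17.npy')
for nm,P in(('A',[(275,257),(338,257),(338,319),(274,319)]),('B',[(273,176),(343,177),(342,239),(273,239)])):
    W=[p2w('wrist',*p,.064,E)[:2] for p in P]; print(nm,np.mean(W,0),np.degrees(np.arctan2(*((W[1]-W[0])[::-1]))),[np.linalg.norm(W[i]-W[i-1]).round(3) for i in range(4)])
crop('pics/w17.png','pics/w17c.png',240,150,380,340,3.1)
E
```

```text
A [0.44501378 0.33553871] 114.05562420292074 [np.float64(0.049), np.float64(0.046), np.float64(0.05), np.float64(0.049)]
B [0.38911083 0.31152041] 113.60376675560065 [np.float64(0.045), np.float64(0.049), np.float64(0.045), np.float64(0.05)]
```

View pics/w17c.png

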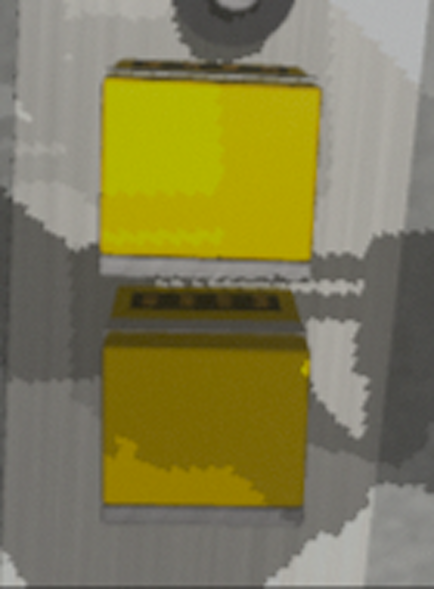

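```bash
python3 - <<'E'
from h import *
plan([((446,335,130),tool(114))],step=40)
E
```

```text
2 rows -> [446. 335. 130.] rot [-0.044  0.01   0.029]
  [W,-2,33,-19,-0.02,0,0.01],
  [W,-1,33,-19,-0.02,0.01,0.02],
```

```bash
python3 -m handwheel '[[[87,-2,33,-18,-0.02,0,0.01],[87,-1,28,-19,-0.02,0.01,0.02],[87,0,0,0,0,0,0],[87,0,0,0,0,0,0]]]'
python3 - <<'E'
from h import *
pose();E=show('wrist','pics/w18.png');np.save('E18.npy',E)
plan([((446,335,130),tool(114)),((446,335,45),tool(114))],step=20)
E
```

```text
clock: 21.75
eef_pos: [0.4498, 0.3287, 0.1324]
tool_rot: [-0.993, -1.495, 1.509]
ft_force: [-0.6, -0.2, 1.4]
grip_width: 0.0872
t 21.75 p [449.8 328.7 132.4] F [-0.6 -0.2  1.4] w 87.2
q [ 0.04  0.63 -1.03  1.88  0.64  1.02  0.7 ]
X [-0.394  0.919 -0.007] Y [-0.002 -0.009 -1.   ] Z [-0.919 -0.394  0.005]
1 rows -> [446. 335. 130.] rot [-0.005 -0.014 -0.008]
  [W,8,2,1,-0.005,-0.014,-0.008],
5 rows -> [446. 335.  45.] rot [0. 0. 0.]
  [W,-0,17,0,0,0,0],
  [W,-0,17,0,0,0,0],
  [W,-0,17,0,0,0,0],
  [W,-0,17,0,0,0,0],
  [W,-0,17,0,0,0,0],
```

View pics/w18.png

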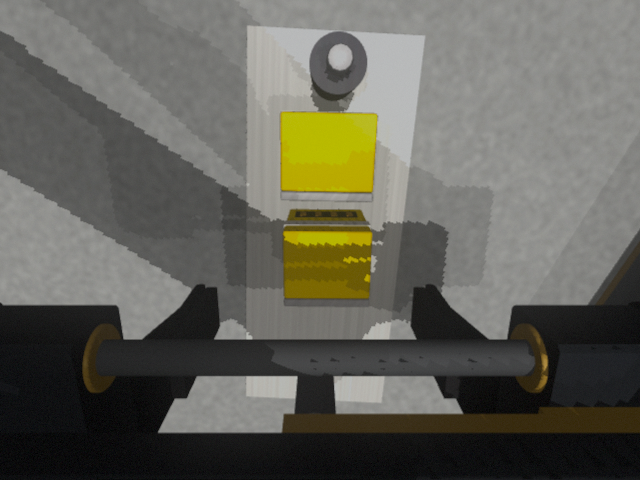

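```bash
python3 - <<'E'
from h import *
E=np.load('E18.npy')
for nm,P in(('A',[(283,228),(372,228),(370,305),(284,305)]),):
    W=[p2w('wrist',*p,.064,E)[:2] for p in P]; print(nm,np.mean(W,0),np.degrees(np.arctan2(*((W[1]-W[0])[::-1]))),[np.linalg.norm(W[i]-W[i-1]).round(3) for i in range(4)])
E
python3 -m handwheel '[[[87,8,10,1,-0.005,-0.01,-0.005],[87,0,17,0,0,0,0],[87,0,17,0,0,0,0],[87,0,17,0,0,0,0],[87,0,12,0,0,0,0],[87,0,0,0,0,0,0],[87,0,0,0,0,0,0]]]'
python3 - <<'E'
from h import *
pose();E=show('wrist','pics/w19.png')
plan([((446,335,46),tool(114))],step=20)
E
```

```text
A [0.44575671 0.33554756] 113.31766630217066 [np.float64(0.047), np.float64(0.049), np.float64(0.046), np.float64(0.05)]
clock: 22.5
eef_pos: [0.4455, 0.3344, 0.0545]
tool_rot: [-0.987, -1.508, 1.508]
ft_force: [0.2, 0.4, 0.1]
grip_width: 0.0868
t 22.5 p [445.5 334.4  54.5] F [0.2 0.4 0.1] w 86.8
q [-0.04  0.72 -0.94  1.94  0.76  0.89  0.6 ]
X [-0.402  0.916 -0.002] Y [ 0.002 -0.002 -1.   ] Z [-0.916 -0.402 -0.001]
1 rows -> [446. 335.  46.] rot [ 0.001 -0.005 -0.003]
  [W,0,9,-1,0.001,-0.005,-0.003],
```

View pics/w19.png

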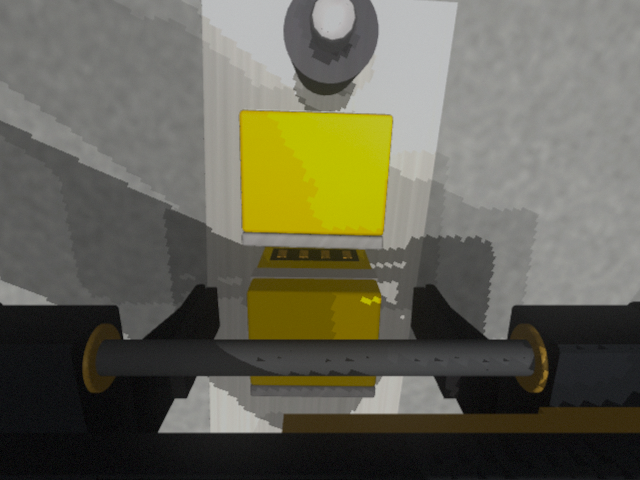

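```bash
python3 -m handwheel '[[[87,0,9,0,0,0,0],[40,0,0,0,0,0,0],[40,0,0,0,0,0,0],[40,0,0,0,0,0,0],[40,0,0,0,0,0,0],[40,0,0,0,0,0,0],[40,0,0,0,0,0,0]]]' 45
python3 -m handwheel '[[[40,0,-12,0,0,0,0],[40,0,-20,0,0,0,0],[40,0,-30,0,0,0,0],[40,0,-40,0,0,0,0],[40,0,-40,0,0,0,0],[40,0,0,0,0,0,0]]]'
python3 - <<'E'
from h import *
pose();E=show('wrist','pics/w20.png')
C=np.array([584,-3.]);x=np.array([np.cos(np.radians(9.6)),np.sin(np.radians(9.6))]);y=np.array([-x[1],x[0]])
for d in((-21,48),(-21,-48)):print(d,C+d[0]*x+d[1]*y)
plan([((550,150,200),tool(106)),((555,40,200),tool(99.6))],step=40)
E
```

```text
clock: 23.25
eef_pos: [0.4469, 0.3352, 0.0468]
tool_rot: [-0.989, -1.511, 1.505]
ft_force: [0.2, -0.6, -0.8]
grip_width: 0.0496
clock: 23.85
eef_pos: [0.4436, 0.3334, 0.1935]
tool_rot: [-0.985, -1.505, 1.512]
ft_force: [-0.3, 1.5, -3.2]
grip_width: 0.0497
t 23.85 p [443.6 333.4 193.5] F [-0.3  1.5 -3.2] w 49.7
q [ 0.08  0.56 -1.1   1.83  0.56  1.11  0.76]
X [-0.403  0.915 -0.003] Y [-0.001 -0.004 -1.   ] Z [-0.915 -0.403  0.003]
(-21, 48) [555.28918338  40.8256661 ]
(-21, -48) [571.29898306 -53.82995346]
6 rows -> [550. 150. 200.] rot [-0.007  0.136 -0.006]
  [W,-35,-1,-4,-0,0.02,-0],
  [W,-35,-1,-5,-0,0.02,-0],
  [W,-35,-2,-6,-0,0.02,-0],
  [W,-34,-1,-6,-0,0.03,-0],
  [W,-34,-2,-7,-0,0.02,-0],
  [W,-35,-1,-8,-0.01,0.03,-0.01],
3 rows -> [555.  40. 200.] rot [0.003 0.108 0.004]
  [W,-36,-0,8,0,0.04,0],
  [W,-36,-0,7,0,0.03,0],
  [W,-36,-1,6,0,0.04,0],
```

View pics/w20.png

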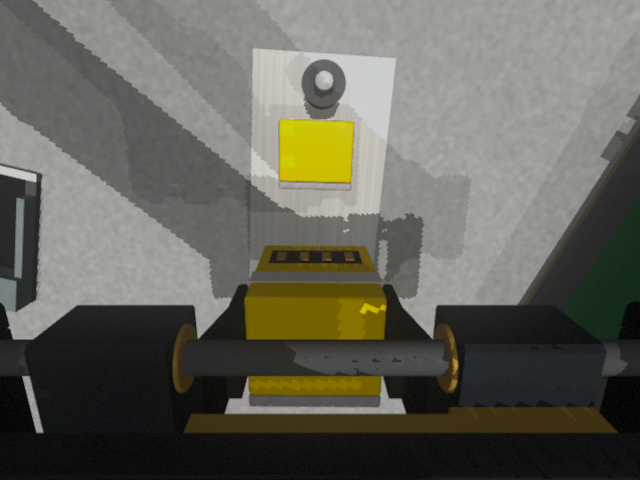

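```bash
python3 -m handwheel '[[[40,-30,-1,-4,0,0.02,0],[40,-35,-1,-5,0,0.02,0],[40,-35,-2,-6,0,0.02,0],[40,-34,-1,-6,0,0.03,0],[40,-34,-2,-7,0,0.02,0],[40,-35,-1,-2,0,0.03,0],[40,-36,0,8,0,0.04,0],[40,-36,0,7,0,0.03,0],[40,-25,0,6,0,0.04,0],[40,0,0,0,0,0,0]]]'
python3 - <<'E'
from h import *
pose()
plan([((550,41,170),tool(99.6,60))],step=40)
E
```

```text
clock: 24.9
eef_pos: [0.538, 0.0355, 0.1842]
tool_rot: [-1.114, -1.292, 1.354]
ft_force: [0.3, -0.2, -2.9]
grip_width: 0.0495
t 24.9 p [538.   35.5 184.2] F [ 0.3 -0.2 -2.9] w 49.5
q [ 0.63  0.54 -1.05  1.86  0.53  1.1   1.1 ]
X [-0.16   0.987 -0.012] Y [-0.034 -0.018 -0.999] Z [-0.987 -0.159  0.037]
7 rows -> [550.  41. 170.] rot [ 1.01  -0.013 -0.007]
  [W,0.5,1.9,-1.9,0.14,-0,-0],
  [W,0.5,1.7,-2.2,0.15,-0,-0],
  [W,0.5,1.3,-2.4,0.14,-0,-0],
  [W,0.6,1,-2.5,0.15,-0,-0],
  [W,0.5,0.6,-2.6,0.14,-0,-0],
  [W,0.6,0.2,-2.7,0.15,-0.01,-0],
  [W,0.5,-0.2,-2.8,0.14,-0,-0],
```

```bash
python3 -m handwheel '[[[40,0.5,0,0,0.14,0,0],[40,0.5,0,0,0.14,0,0],[40,0.5,0,0,0.14,0,0],[40,0.5,0,0,0.14,0,0],[40,0,0,0,0,0,0]]]'
python3 - <<'E'
from h import *
pose()
plan([((550,41,170),tool(99.6,60))],step=40)
E
```

```text
clock: 25.4
eef_pos: [0.5324, 0.0358, 0.1764]
tool_rot: [-0.7, -0.8, 1.597]
ft_force: [-0.5, -0.5, -3.5]
grip_width: 0.0498
t 25.4 p [532.4  35.8 176.4] F [-0.5 -0.5 -3.5] w 49.8
q [ 0.39  0.82 -0.91  1.52  0.41  1.71  1.11]
X [-0.162  0.987 -0.015] Y [-0.579 -0.107 -0.809] Z [-0.799 -0.123  0.588]
3 rows -> [550.  41. 170.] rot [ 0.418 -0.014 -0.006]
  [W,0.8,-1.9,-6.1,0.14,-0,-0],
  [W,0.8,-2.7,-5.9,0.14,-0.01,-0],
  [W,0.7,-3.5,-5.4,0.14,-0,-0.01],
```

```bash
python3 - <<'E'
from h import *
plan([((548,41,100),tool(99.6,45))],step=25)
E
```

```text
4 rows -> [548.  41. 100.] rot [ 0.156 -0.013 -0.008]
  [W,1,13,-15,0.04,-0,-0],
  [W,1,12,-15,0.04,-0,-0],
  [W,1,12,-15,0.04,-0.01,-0],
  [W,1,12,-16,0.04,-0,-0.01],
```

```bash
python3 -m handwheel '[[[40,1,13,-15,0.04,0,0],[40,1,12,-15,0.04,0,0],[40,1,12,-15,0.04,-0.01,0],[40,1,12,-15,0.04,0,-0.01],[40,0,0,0,0,0,0]]]'
python3 - <<'E'
from h import *
pose()
show('scene','pics/s4.png');crop('pics/s4.png','pics/s4c.png',180,150,450,340,2.9)
plan([((550,41,80),tool(99.6,60))],step=25)
E
```

```text
clock: 25.9
eef_pos: [0.5459, 0.0452, 0.0946]
tool_rot: [-0.574, -0.683, 1.64]
ft_force: [-1.0, 0.3, -3.6]
grip_width: 0.0496
t 25.9 p [545.9  45.2  94.6] F [-1.   0.3 -3.6] w 49.6
q [ 0.31  1.   -0.84  1.44  0.43  1.76  1.11]
X [-0.17   0.985  0.001] Y [-0.695 -0.119 -0.709] Z [-0.699 -0.121  0.705]
2 rows -> [550.  41.  80.] rot [ 0.266  0.004 -0.002]
  [W,-3,5,-7,0.13,0,-0],
  [W,-2,4,-8,0.14,0,-0],
```

View pics/s4c.png

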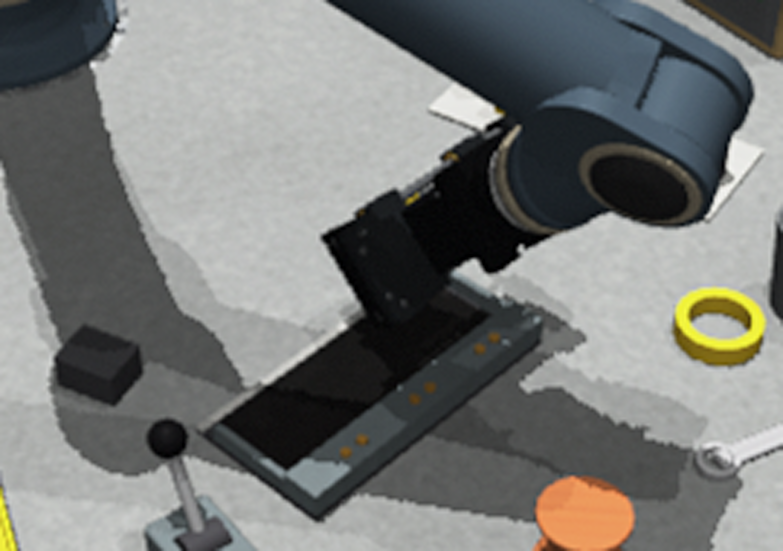

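```bash
python3 - <<'E'
from h import *
plan([((552,41,62),tool(99.6,55))],step=12)
E
```

```text
3 rows -> [552.  41.  62.] rot [ 0.179  0.004 -0.002]
  [W,-2,7,-9,0.06,0,-0],
  [W,-2,6,-10,0.06,0,-0],
  [W,-2,6,-10,0.06,0,-0],
```

```bash
python3 -m handwheel '[[[40,-2,7,-9,0.06,0,0],[40,-2,6,-10,0.06,0,0],[40,-2,6,-10,0.06,0,0],[40,0,0,0,0,0,0],[40,0,0,0,0,0,0]]]'
python3 - <<'E'
from h import *
pose()
show('wrist','pics/w21.png');
plan([((553,41,52),tool(99.6,57))],step=12)
E
```

```text
clock: 26.45
eef_pos: [0.5533, 0.0431, 0.0704]
tool_rot: [-0.453, -0.547, 1.681]
ft_force: [0.1, 0.5, -2.8]
grip_width: 0.0499
t 26.45 p [553.3  43.1  70.4] F [ 0.1  0.5 -2.8] w 49.9
q [ 0.26  1.1  -0.8   1.33  0.41  1.9   1.12]
X [-0.174  0.985  0.004] Y [-0.799 -0.138 -0.585] Z [-0.576 -0.105  0.811]
2 rows -> [553.  41.  52.] rot [ 0.049  0.007 -0.004]
  [W,-1,6,-7,0.02,0,-0],
  [W,-1,5,-8,0.03,0.01,-0],
```

View pics/w21.png

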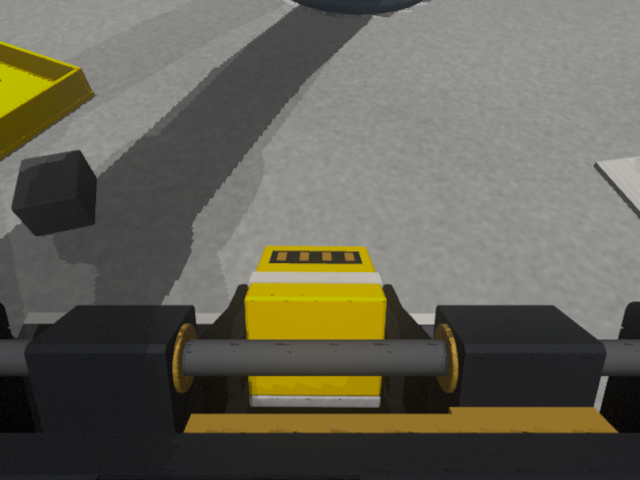

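```bash
python3 -m handwheel '[[[40,-1,5,-6,0,0,0],[40,-1,4,-6,0,0,0],[40,0,3,-4,0,0,0],[40,0,0,0,0,0,0]]]'
python3 - <<'E'
from h import *
pose()
plan([((553,41,50),tool(99.6,54))],step=12)
show('scene','pics/s5.png');crop('pics/s5.png','pics/s5c.png',180,150,450,340,2.9)
E
```

```text
clock: 26.9
eef_pos: [0.5538, 0.0408, 0.0527]
tool_rot: [-0.459, -0.554, 1.679]
ft_force: [-0.1, -0.4, -3.7]
grip_width: 0.0496
t 26.9 p [553.8  40.8  52.7] F [-0.1 -0.4 -3.7] w 49.6
q [ 0.26  1.12 -0.79  1.34  0.42  1.87  1.13]
X [-0.174  0.985  0.004] Y [-0.794 -0.138 -0.592] Z [-0.583 -0.106  0.806]
1 rows -> [553.  41.  50.] rot [ 0.005  0.007 -0.004]
  [W,0.3,2.2,-1.8,0.005,0.007,-0.004],
```

View pics/s5c.png

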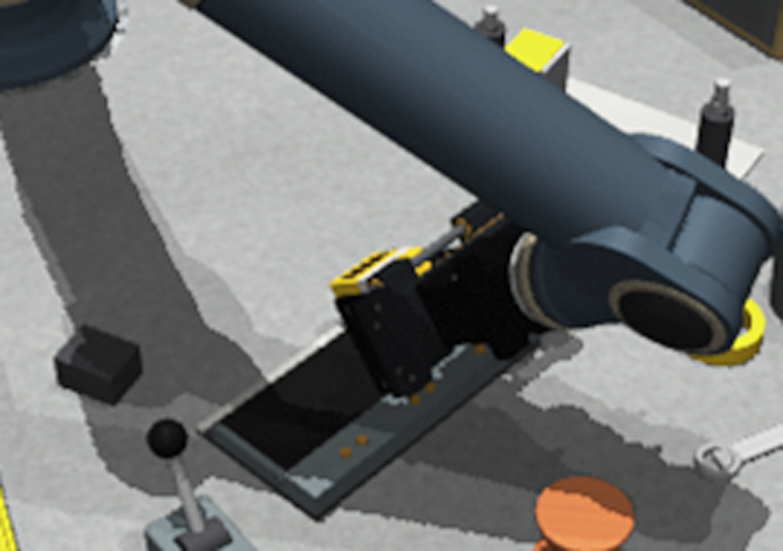

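```bash
python3 -m handwheel '[[[40,0.3,2,-2,0,0,0],[40,0,1,-1.5,0,0,0],[40,0,0,0,0,0,0],[40,0,0,0,0,0,0]]]'
python3 -c "
from h import *
pose()"
```

```text
clock: 27.35
eef_pos: [0.5539, 0.0413, 0.0508]
tool_rot: [-0.458, -0.553, 1.68]
ft_force: [0.2, -0.5, -1.7]
grip_width: 0.0499
t 27.35 p [553.9  41.3  50.8] F [ 0.2 -0.5 -1.7] w 49.9
q [ 0.26  1.12 -0.79  1.34  0.42  1.87  1.13]
X [-0.175  0.985  0.004] Y [-0.794 -0.138 -0.591] Z [-0.582 -0.106  0.806]
```

```bash
python3 -m handwheel '[[[70,0,0,0,0,0,0],[70,0,0,0,0,0,0],[70,0,0,0,0,0,0],[70,0,0,0,0,0,0]]]'
python3 - <<'E'
from h import *
pose();show('wrist','pics/w22.png');show('scene','pics/s6.png');crop('pics/s6.png','pics/s6c.png',180,150,450,340,2.9)
E
```

```text
clock: 27.75
eef_pos: [0.5533, 0.0418, 0.0512]
tool_rot: [-0.456, -0.553, 1.68]
ft_force: [0.6, -0.2, -0.3]
grip_width: 0.0684
t 27.75 p [553.3  41.8  51.2] F [ 0.6 -0.2 -0.3] w 68.4
q [ 0.26  1.12 -0.79  1.34  0.42  1.87  1.13]
X [-0.175  0.985  0.005] Y [-0.795 -0.138 -0.59 ] Z [-0.58  -0.107  0.807]
```

View pics/w22.png

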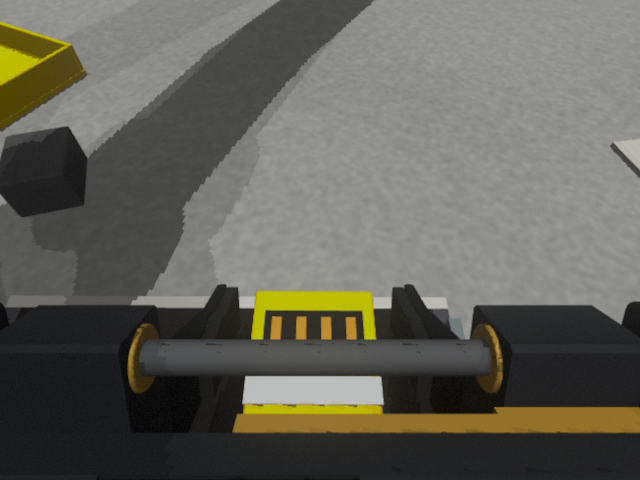

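View pics/s6c.png

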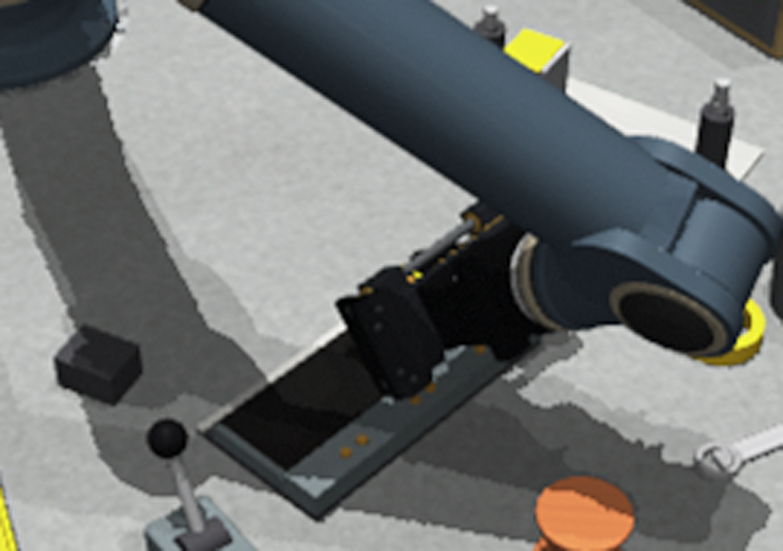

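```bash
python3 -m handwheel '[[[70,0,-12,16,0,0,0],[70,0,-18,24,0,0,0],[70,0,-24,32,0,0,0],[70,0,-24,32,-0.14,0,0],[70,0,-24,22,-0.14,0,0],[87,0,-24,10,-0.14,0,0],[87,0,0,0,-0.14,0,0],[87,0,0,0,-0.14,0,0],[87,0,0,0,-0.14,0,0]]]'
python3 - <<'E'
from h import *
pose();show('wrist','pics/w23.png')
plan([((550,150,230),tool(110)),((385,305,200),tool(113.5))])
E
```

```text
clock: 28.75
eef_pos: [0.5664, 0.0475, 0.2559]
tool_rot: [-1.069, -1.286, 1.373]
ft_force: [0.7, -1.3, 0.4]
grip_width: 0.086
t 28.75 p [566.4  47.5 255.9] F [ 0.7 -1.3  0.4] w 86.0
q [ 0.56  0.5  -1.    1.69  0.41  1.27  1.21]
X [-0.178  0.984  0.004] Y [-0.069 -0.008 -0.998] Z [-0.982 -0.178  0.069]
3 rows -> [550. 150. 230.] rot [-0.068 -0.168  0.006]
  [W,34,9,-3,-0.02,-0.06,0],
  [W,34,8,-4,-0.02,-0.05,0],
  [W,34,9,-6,-0.03,-0.06,0.01],
6 rows -> [385. 305. 200.] rot [ 0.002 -0.059 -0.004]
  [W,34,5,17,0,-0.01,-0],
  [W,34,5,16,0,-0.01,-0],
  [W,34,5,16,0,-0.01,-0],
  [W,34,5,16,0,-0.01,-0],
  [W,35,5,16,0,-0.01,-0],
  [W,34,4,15,0,-0.01,-0],
```

View pics/w23.png

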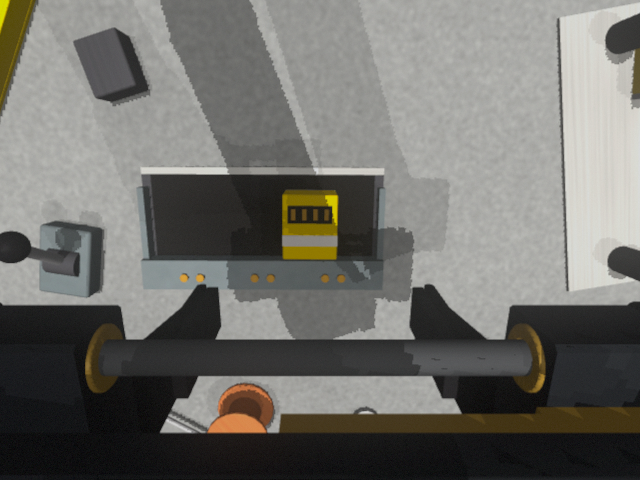

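```bash
python3 -m handwheel '[[[87,30,9,-3,-0.02,-0.06,0],[87,34,8,-4,-0.02,-0.05,0],[87,34,9,-6,-0.03,-0.06,0.01],[87,34,5,17,0,-0.01,0],[87,34,5,16,0,-0.01,0],[87,34,5,16,0,-0.01,0],[87,34,5,16,0,-0.01,0],[87,30,5,16,0,-0.01,0],[87,20,0,8,0,0,0],[87,0,0,0,0,0,0]]]'
python3 - <<'E'
from h import *
pose();E=show('wrist','pics/w24.png');np.save('E24.npy',E)
plan([((389,311,150),tool(113.5))])
E
```

```text
clock: 29.8
eef_pos: [0.3895, 0.2928, 0.2118]
tool_rot: [-1.007, -1.495, 1.515]
ft_force: [-0.4, 0.9, 0.5]
grip_width: 0.0871
t 29.8 p [389.5 292.8 211.8] F [-0.4  0.9  0.5] w 87.1
q [ 0.16  0.4  -1.11  1.96  0.43  1.05  0.83]
X [-0.394  0.919 -0.019] Y [ 0.007 -0.018 -1.   ] Z [-0.919 -0.394  0.   ]
2 rows -> [389. 311. 150.] rot [ 0.    -0.007 -0.02 ]
  [W,10,31,-3,0,-0.004,-0.01],
  [W,9,30,-3,0,-0.003,-0.01],
```

View pics/w24.png

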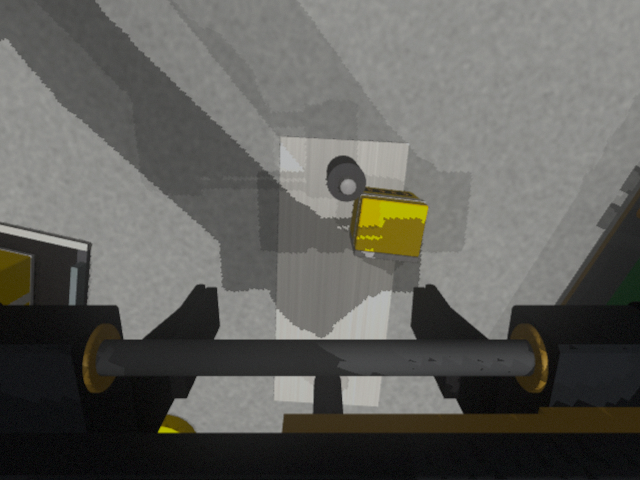

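```bash
python3 - <<'E'
from h import *
crop('pics/w24.png','pics/w24c.png',320,170,450,280,5)
E
```

```text
(no output)
```

View pics/w24c.png

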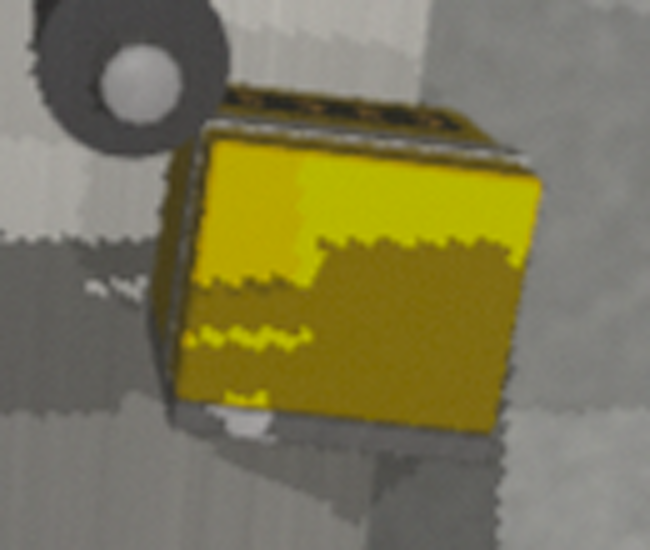

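```bash
python3 - <<'E'
from h import *
E=np.load('E24.npy')
P=[(205,130),(540,172),(497,460),(172,425)]
W=[p2w('wrist',320+u/5,170+v/5,.064,E)[:2] for u,v in P]; c=np.mean(W,0)
print(c,np.degrees(np.arctan2(*((W[1]-W[0])[::-1]))),np.degrees(np.arctan2(*((W[2]-W[3])[::-1]))),np.degrees(np.arctan2(*((W[3]-W[0])[::-1]))),np.degrees(np.arctan2(*((W[2]-W[1])[::-1]))),[np.linalg.norm(W[i]-W[i-1]).round(3) for i in range(4)])
d=c-np.array([.4473,.3347]);a=np.radians(20.2);print('carrier',d@[np.cos(a),np.sin(a)],d@[-np.sin(a),np.cos(a)])
plan([((c[0]*1000,c[1]*1000,150),tool(106.5))])
E
```

```text
[0.36635465 0.34364357] 106.20026293236818 107.08388345742085 18.83455184815166 19.59040017230899 [np.float64(0.046), np.float64(0.05), np.float64(0.045), np.float64(0.051)]
carrier -0.07287844992691193 0.0363437584214184
2 rows -> [366.35464891 343.64356619 150.        ] rot [ 0.001  0.115 -0.02 ]
  [W,29,30,1,0,0.06,-0.01],
  [W,29,31,3,0,0.06,-0.01],
```

```bash
python3 -m handwheel '[[[87,29,27,1,0,0.06,-0.01],[87,25,28,3,0,0.05,-0.01],[87,0,10,0,0,0,0],[87,0,0,0,0,0,0],[87,0,0,0,0,0,0]]]'
python3 - <<'E'
from h import *
pose();E=show('wrist','pics/w25.png');np.save('E25.npy',E)
crop('pics/w25.png','pics/w25c.png',220,180,420,320,4)
plan([((366.5,343.5,130),tool(107))])
E
```

```text
clock: 30.35
eef_pos: [0.3759, 0.3361, 0.1461]
tool_rot: [-1.074, -1.411, 1.411]
ft_force: [-0.8, -0.0, -0.2]
grip_width: 0.0871
t 30.35 p [375.9 336.1 146.1] F [-0.8 -0.  -0.2] w 87.1
q [-0.04  0.49 -0.99  1.99  0.52  0.93  0.54]
X [-0.272  0.962 -0.006] Y [ 0.006 -0.004 -1.   ] Z [-0.962 -0.272 -0.004]
1 rows -> [366.5 343.5 130. ] rot [ 0.005 -0.022 -0.006]
  [W,10,16,7,0.005,-0.022,-0.006],
```

View pics/w25c.png

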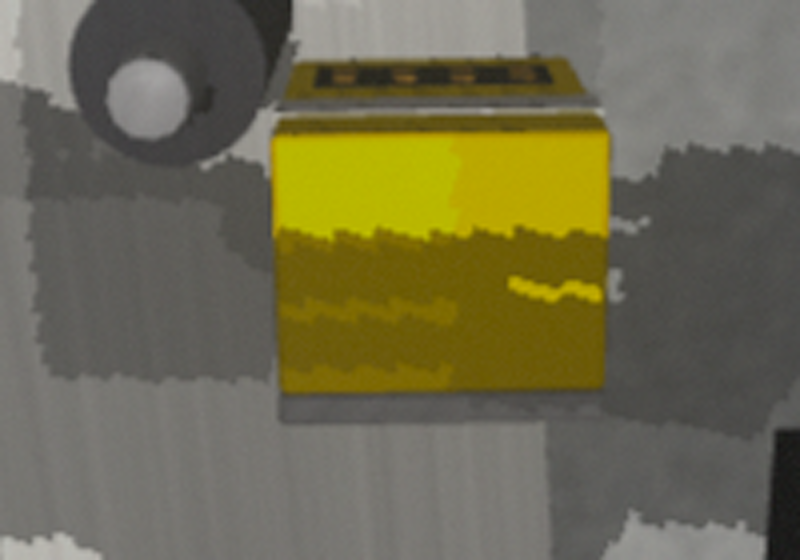

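```bash
python3 - <<'E'
from h import *
E=np.load('E25.npy')
P=[(272,117),(608,117),(604,419),(280,422)]
W=[p2w('wrist',220+u/4,180+v/4,.064,E)[:2] for u,v in P]; c=np.mean(W,0)
print(c,np.degrees(np.arctan2(*((W[1]-W[0])[::-1]))),np.degrees(np.arctan2(*((W[2]-W[3])[::-1]))),[np.linalg.norm(W[i]-W[i-1]).round(3) for i in range(4)])
plan([((c[0]*1000,c[1]*1000,100),tool(106)),((c[0]*1000,c[1]*1000,48),tool(106))],step=20)
E
```

```text
[0.36592695 0.34364673] 105.85540867140307 106.48606495946152 [np.float64(0.048), np.float64(0.048), np.float64(0.047), np.float64(0.05)]
3 rows -> [365.92694666 343.64673402 100.        ] rot [ 0.005 -0.004 -0.006]
  [W,4,15,3,0.002,-0.001,-0.002],
  [W,3,16,2,0.001,-0.002,-0.002],
  [W,3,15,3,0.002,-0.001,-0.002],
3 rows -> [365.92694666 343.64673402  48.        ] rot [-0. -0.  0.]
  [W,0,17,-0,-0,-0,0],
  [W,0,18,-0,-0,-0,0],
  [W,0,17,-0,-0,-0,0],
```

```bash
python3 -m handwheel '[[[87,4,15,3,0.002,0,-0.002],[87,3,16,2,0,0,-0.002],[87,3,15,3,0.002,0,-0.002],[87,0,0,0,0,0,0],[87,0,0,0,0,0,0]]]'
python3 - <<'E'
from h import *
pose();E=show('wrist','pics/w26.png')
plan([((366,343.6,50),tool(106))],step=20)
E
```

```text
clock: 30.9
eef_pos: [0.3689, 0.3418, 0.0988]
tool_rot: [-1.073, -1.408, 1.402]
ft_force: [-0.1, -0.6, -0.2]
grip_width: 0.0873
t 30.9 p [368.9 341.8  98.8] F [-0.1 -0.6 -0.2] w 87.3
q [-0.11  0.55 -0.93  2.04  0.6   0.85  0.45]
X [-0.265  0.964  0.   ] Y [ 0.004  0.001 -1.   ] Z [-0.964 -0.265 -0.005]
3 rows -> [366.  343.6  50. ] rot [ 0.004 -0.011 -0.   ]
  [W,1,16,1,0.001,-0.004,-0],
  [W,1,16,1,0.002,-0.003,-0],
  [W,1,17,0,0.001,-0.004,-0],
```

View pics/w26.png

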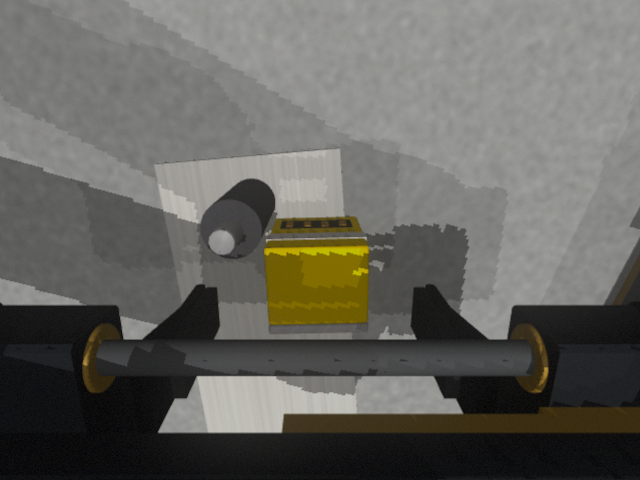

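```bash
python3 -m handwheel '[[[80,1,16,1,0,-0.004,0],[78,1,16,1,0,-0.003,0],[78,1,17,0,0,-0.004,0],[78,0,2,0,0,0,0],[78,0,0,0,0,0,0]]]'
python3 - <<'E'
from h import *
pose();E=show('wrist','pics/w27.png')
plan([((366,343.6,48),tool(106))],step=20)
E
```

```text
clock: 31.45
eef_pos: [0.3673, 0.3449, 0.0454]
tool_rot: [-1.068, -1.418, 1.407]
ft_force: [-0.2, -0.1, 0.0]
grip_width: 0.0778
t 31.45 p [367.3 344.9  45.4] F [-0.2 -0.1  0. ] w 77.8
q [-0.18  0.62 -0.85  2.07  0.7   0.75  0.37]
X [-0.276  0.961  0.001] Y [ 0.007  0.003 -1.   ] Z [-0.961 -0.276 -0.007]
1 rows -> [366.  343.6  48. ] rot [ 0.008 -0.     0.001]
  [W,-0.8,-2.4,1.6,0.008,-0,0.001],
```

View pics/w27.png

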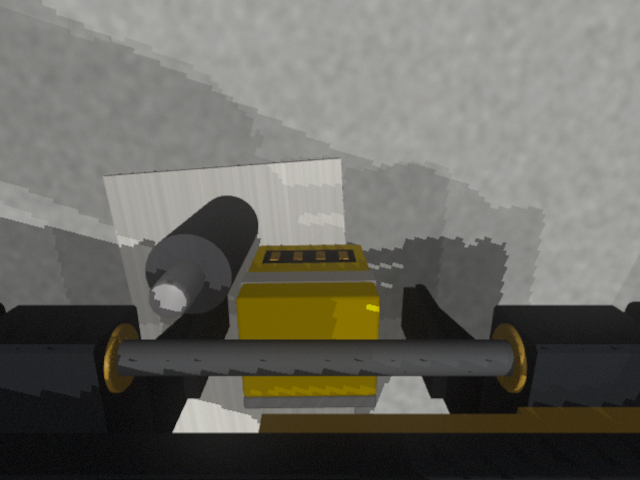

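Close, and lift.

```bash
python3 -m handwheel '[[[40,-0.5,0,0,0,0,0],[40,0,0,0,0,0,0],[40,0,0,0,0,0,0],[40,0,0,0,0,0,0],[40,0,0,0,0,0,0],[40,0,0,0,0,0,0]]]' 45
python3 -m handwheel '[[[40,0,-10,0,0,0,0],[40,0,-15,0,0,0,0],[40,0,-20,0,0,0,0],[40,0,-30,0,0,0,0],[40,0,-40,0,0,0,0],[40,0,-40,0,0,0,0],[40,0,-20,0,0,0,0],[40,0,0,0,0,0,0]]]'
python3 - <<'E'
from h import *
pose();E=show('wrist','pics/w28.png')
plan([((500,150,210),tool(106)),((550,-53,200),tool(99.6))],step=38)
E
```

```text
clock: 32.1
eef_pos: [0.3685, 0.3444, 0.0474]
tool_rot: [-1.07, -1.421, 1.404]
ft_force: [1.0, 0.7, -1.8]
grip_width: 0.0494
clock: 32.9
eef_pos: [0.3637, 0.3432, 0.233]
tool_rot: [-1.067, -1.421, 1.41]
ft_force: [-0.7, 0.1, -4.5]
grip_width: 0.0493
t 32.9 p [363.7 343.2 233. ] F [-0.7  0.1 -4.5] w 49.3
q [ 0.04  0.38 -1.1   1.91  0.39  1.08  0.64]
X [-0.279  0.96   0.   ] Y [ 0.007  0.002 -1.   ] Z [-0.96  -0.279 -0.007]
7 rows -> [500. 150. 210.] rot [ 0.006  0.004 -0.001]
  [W,-32,3,-11,0.001,0.001,-0],
  [W,-32,3,-11,0.001,0,-0],
  [W,-32,3,-11,0.001,0.001,-0],
  [W,-32,3,-11,0.001,0,-0],
  [W,-32,3,-11,0.001,0.001,-0],
  [W,-31,4,-11,0,0,-0],
  [W,-32,3,-12,0.001,0.001,-0.001],
6 rows -> [550. -53. 200.] rot [-0.001  0.111  0.   ]
  [W,-35,2,1,-0,0.02,0],
  [W,-35,2,1,-0,0.02,0],
  [W,-35,2,-0,-0,0.02,0],
  [W,-35,1,-1,-0,0.02,0],
  [W,-34,2,-1,-0,0.02,0],
  [W,-35,1,-3,-0,0.01,0],
```

View pics/w28.png

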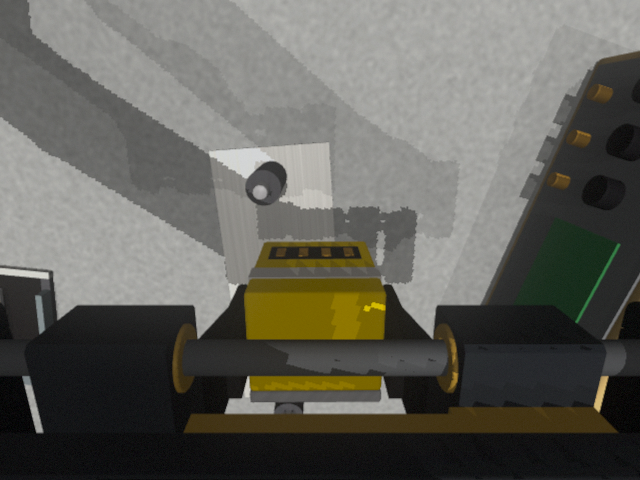

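```bash
python3 -m handwheel '[[[40,-28,3,-11,0,0,0],[40,-32,3,-11,0,0,0],[40,-32,3,-11,0,0,0],[40,-32,3,-11,0,0,0],[40,-32,3,-11,0,0,0],[40,-31,4,-11,0,0,0],[40,-32,3,-11,0,0,0]]]'
python3 -m handwheel '[[[40,-35,2,1,0,0.02,0],[40,-35,2,1,0,0.02,0],[40,-35,2,0,0,0.02,0],[40,-35,1,-1,0,0.02,0],[40,-25,2,-1,0,0.02,0],[40,-10,0,0,0,0.01,0],[40,0,0,0,0,0,0]]]'
python3 - <<'E'
from h import *
pose()
plan([((560,-42,150),tool(99.6,35))],step=38)
E
```

```text
clock: 33.65
eef_pos: [0.4936, 0.1494, 0.2007]
tool_rot: [-1.046, -1.418, 1.433]
ft_force: [0.0, 0.6, -4.2]
grip_width: 0.0498
clock: 34.35
eef_pos: [0.533, -0.0336, 0.1778]
tool_rot: [-1.094, -1.316, 1.356]
ft_force: [-0.6, 1.2, -4.4]
grip_width: 0.0492
t 34.35 p [533.  -33.6 177.8] F [-0.6  1.2 -4.4] w 49.2
q [ 0.72  0.5  -0.97  1.88  0.47  1.05  1.3 ]
X [-0.18   0.984  0.003] Y [-0.033 -0.003 -0.999] Z [-0.983 -0.18   0.032]
4 rows -> [560. -42. 150.] rot [ 0.578  0.013 -0.001]
  [W,-3,7,-6,0.14,0,-0],
  [W,-3,6,-8,0.15,0,-0],
  [W,-4,4,-8,0.14,0.01,-0],
  [W,-3,4,-9,0.15,0,-0],
```

```bash
python3 -m handwheel '[[[40,-3,5,-8,0.14,0,0],[40,-3,5,-10,0.14,0,0],[40,-4,3,-10,0.14,0.01,0],[40,-3,3,-11,0.14,0,0],[40,0,0,0,0,0,0]]]'
python3 - <<'E'
from h import *
pose()
plan([((567,-42,75),tool(99.6,54))],step=18)
E
```

```text
clock: 34.85
eef_pos: [0.5653, -0.0324, 0.147]
tool_rot: [-0.688, -0.83, 1.603]
ft_force: [-0.5, -0.4, -4.4]
grip_width: 0.0493
t 34.85 p [565.3 -32.4 147. ] F [-0.5 -0.4 -4.4] w 49.3
q [ 0.41  0.84 -0.79  1.47  0.45  1.69  1.28]
X [-0.181  0.983  0.002] Y [-0.569 -0.103 -0.816] Z [-0.802 -0.149  0.579]
5 rows -> [567. -42.  75.] rot [ 0.325  0.012 -0.009]
  [W,-2,12,-8,0.07,0,-0],
  [W,-2,11,-9,0.06,0,-0],
  [W,-2,11,-10,0.07,0,-0],
  [W,-2,10,-11,0.06,0.01,-0],
  [W,-2,9,-11,0.07,0,-0.01],
```

```bash
python3 -m handwheel '[[[40,-2,12,-8,0.07,0,0],[40,-2,11,-9,0.06,0,0],[40,-2,11,-10,0.07,0,0],[40,-2,10,-11,0.06,0.01,0],[40,-2,9,-10,0.07,0,-0.01],[40,0,0,0,0,0,0],[40,0,0,0,0,0,0]]]'
python3 - <<'E'
from h import *
pose();show('wrist','pics/w29.png');show('scene','pics/s7.png');crop('pics/s7.png','pics/s7c.png',180,150,450,340,2.9)
plan([((567,-42,54),tool(99.6,54))],step=9)
E
```

```text
clock: 35.55
eef_pos: [0.5677, -0.0266, 0.0741]
tool_rot: [-0.452, -0.566, 1.685]
ft_force: [0.9, -0.2, -3.4]
grip_width: 0.0498
t 35.55 p [567.7 -26.6  74.1] F [ 0.9 -0.2 -3.4] w 49.8
q [ 0.3   1.07 -0.7   1.31  0.43  1.91  1.28]
X [-0.184  0.983  0.013] Y [-0.791 -0.14  -0.595] Z [-0.583 -0.119  0.804]
3 rows -> [567. -42.  54.] rot [ 0.009  0.02  -0.007]
  [W,-5,5,-5,0.003,0.007,-0.002],
  [W,-5,5,-5,0.003,0.006,-0.002],
  [W,-4.6,4.7,-4.6,0.003,0.007,-0.003],
```

View pics/s7c.png

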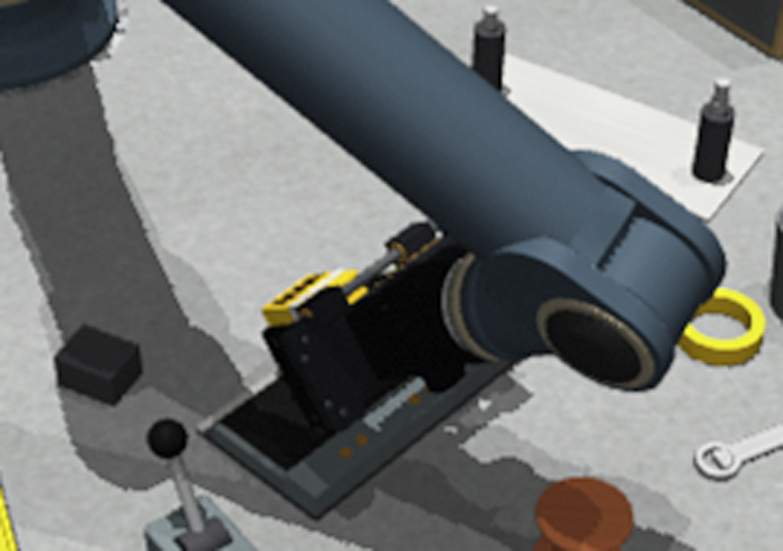

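```bash
python3 -m handwheel '[[[40,-8,0,0,0,0.007,0],[40,-8,1,0,0,0.007,0],[40,0,0,0,0,0,0],[40,-1,5,-5,0,0.003,0],[40,-1,4,-5,0,0,0],[40,0,0,0,0,0,0]]]'
python3 - <<'E'
from h import *
pose()
plan([((567,-42,51),tool(99.6,54))],step=9)
E
```

```text
clock: 36.25
eef_pos: [0.5702, -0.048, 0.0638]
tool_rot: [-0.477, -0.558, 1.676]
ft_force: [-0.4, -0.6, -4.5]
grip_width: 0.0493
t 36.25 p [570.2 -48.   63.8] F [-0.4 -0.6 -4.5] w 49.3
q [ 0.32  1.07 -0.68  1.31  0.46  1.89  1.29]
X [-0.171  0.985 -0.005] Y [-0.785 -0.139 -0.603] Z [-0.595 -0.099  0.798]
2 rows -> [567. -42.  51.] rot [ 0.019 -0.002 -0.006]
  [W,3.2,4.7,-4.5,0.01,-0.001,-0.003],
  [W,3.3,4.7,-4.5,0.009,-0.001,-0.003],
```

```bash
python3 -m handwheel '[[[40,1.5,4,-4,0.01,0,0],[40,1.5,4,-4,0.01,0,0],[40,0,0,0,0,0,0],[40,0,1,-1,0,0,0],[40,0,0,0,0,0,0],[40,0,0,0,0,0,0]]]'
python3 - <<'E'
from h import *
pose()
E
```

```text
clock: 36.85
eef_pos: [0.5673, -0.0443, 0.0495]
tool_rot: [-0.458, -0.539, 1.682]
ft_force: [-0.6, -0.7, -3.4]
grip_width: 0.0498
t 36.85 p [567.3 -44.3  49.5] F [-0.6 -0.7 -3.4] w 49.8
q [ 0.31  1.1  -0.67  1.31  0.46  1.89  1.28]
X [-0.172  0.985 -0.004] Y [-0.799 -0.142 -0.584] Z [-0.576 -0.097  0.812]
```

```bash
python3 -m handwheel '[[[40,0,1.5,-2,0,0,0],[40,0,0,0,0,0,0],[40,0,0,0,0,0,0]]]'
python3 - <<'E'
from h import *
pose()
E
```

```text
clock: 37.15
eef_pos: [0.5677, -0.0442, 0.0495]
tool_rot: [-0.458, -0.539, 1.682]
ft_force: [0.6, -0.6, -2.4]
grip_width: 0.0497
t 37.15 p [567.7 -44.2  49.5] F [ 0.6 -0.6 -2.4] w 49.7
q [ 0.31  1.1  -0.67  1.31  0.45  1.89  1.28]
X [-0.172  0.985 -0.004] Y [-0.8   -0.142 -0.583] Z [-0.575 -0.097  0.812]
```

In contact; release to 62 mm.

```bash
python3 -m handwheel '[[[64,0,0,0,0,0,0],[64,0,0,0,0,0,0],[64,0,0,0,0,0,0],[64,0,0,0,0,0,0]]]'
python3 - <<'E'
from h import *
pose();show('wrist','pics/w30.png')
E
```

```text
clock: 37.55
eef_pos: [0.5673, -0.0441, 0.0506]
tool_rot: [-0.457, -0.537, 1.683]
ft_force: [0.5, 0.5, -0.8]
grip_width: 0.0634
t 37.55 p [567.3 -44.1  50.6] F [ 0.5  0.5 -0.8] w 63.4
q [ 0.31  1.1  -0.67  1.31  0.45  1.9   1.28]
X [-0.172  0.985 -0.004] Y [-0.801 -0.142 -0.582] Z [-0.574 -0.098  0.813]
```

View pics/w30.png

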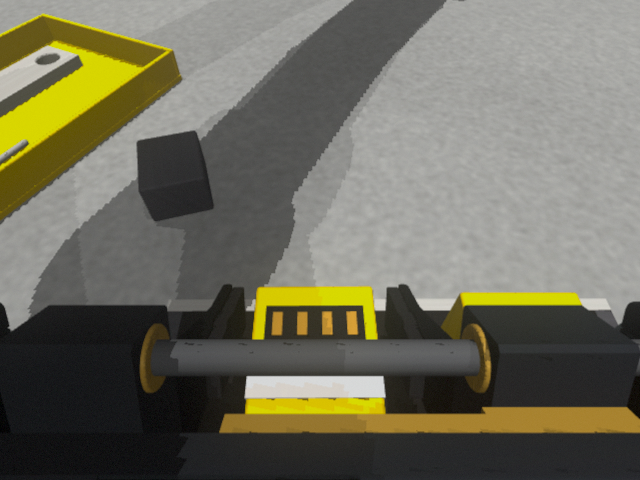

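Tipped. Rise straight up and untilt.

```bash
python3 -m handwheel '[[[64,0,-12,16,0,0,0],[64,0,-18,24,0,0,0],[64,0,-24,32,0,0,0],[64,0,-24,32,-0.14,0,0],[50,0,-24,22,-0.14,0,0],[30,0,-24,10,-0.14,0,0],[10,0,0,0,-0.14,0,0],[0,0,0,0,-0.14,0,0],[0,0,0,0,-0.14,0,0],[0,0,0,0,0,0,0]]]'
python3 - <<'E'
from h import *
pose();E=show('wrist','pics/w31.png');np.save('E31.npy',E);show('top','pics/top5.png');crop('pics/top5.png','pics/top5c.png',240,170,460,310,3.6)
E
```

```text
clock: 38.6
eef_pos: [0.5796, -0.037, 0.2586]
tool_rot: [-1.076, -1.271, 1.385]
ft_force: [-0.2, 0.1, 1.2]
grip_width: 0.024
t 38.6 p [579.6 -37.  258.6] F [-0.2  0.1  1.2] w 24.0
q [ 0.56  0.45 -0.8   1.66  0.34  1.26  1.43]
X [-0.176  0.984 -0.01 ] Y [-0.075 -0.023 -0.997] Z [-0.982 -0.175  0.078]
```

View pics/w31.png

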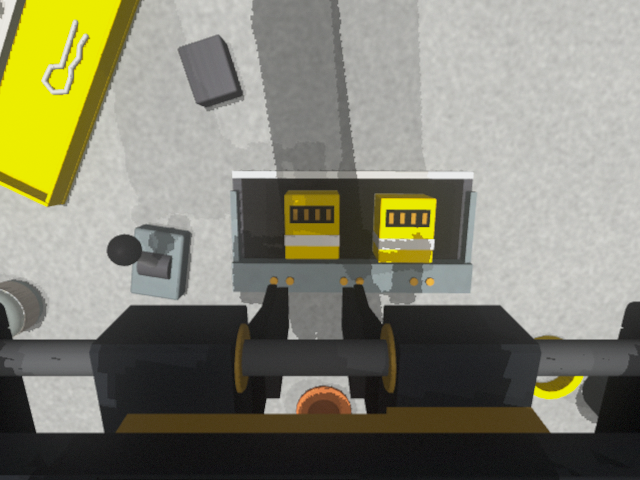

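View pics/top5c.png

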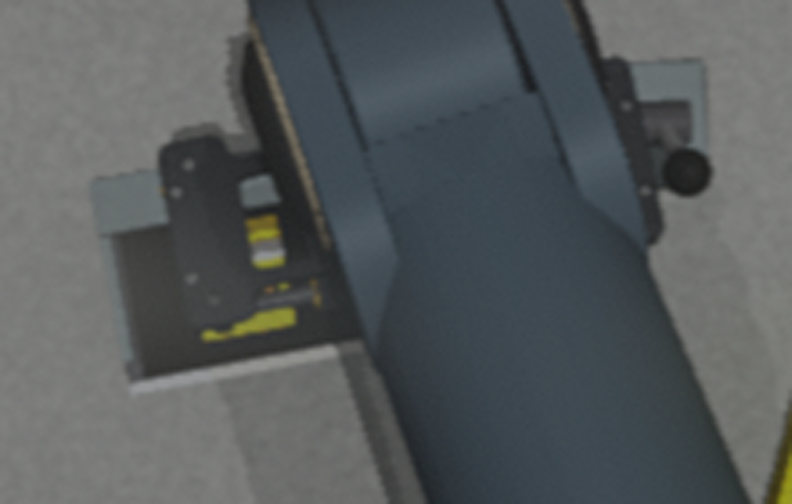

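```bash
python3 - <<'E'
from h import *
E=np.load('E31.npy')
crop('pics/w31.png','pics/w31c.png',220,160,490,300,2.9)
C=np.array([.584,-.003]);a=np.radians(9.6);x=np.array([np.cos(a),np.sin(a)]);y=np.array([-x[1],x[0]])
for n,u,v,z in(('A fl',378,195,.052),('A fr',437,195,.052),('B fl',286,191,.052),('B fr',341,191,.052),('railL',233,264,.026),('railR',471,264,.026),('fenceL',232,172,.006),('fenceR',474,172,.006),('A br',434,262,.052),('B bl',286,259,.052),('B br',339,259,.052)):
    p=p2w('wrist',u,v,z,E)[:2];print(n,p.round(4),((p-C)@x).round(4),((p-C)@y).round(4))
E
```

```text
A fl [0.5373 0.0119] -0.0436 0.0225
A fr [0.528  0.0636] -0.0441 0.075
B fl [ 0.5483 -0.0694] -0.0463 -0.0595
B fr [ 0.5396 -0.0212] -0.0468 -0.0105
railL [ 0.6321 -0.1115] 0.0293 -0.115
railR [0.5898 0.1213] 0.0265 0.1216
fenceL [ 0.5441 -0.1284] -0.0602 -0.117
fenceR [0.5016 0.1084] -0.0626 0.1236
A br [0.5886 0.0758] 0.0177 0.0769
B bl [ 0.6102 -0.0593] 0.0165 -0.0599
B br [ 0.6015 -0.0111] 0.0159 -0.0109
```

View pics/w31c.png

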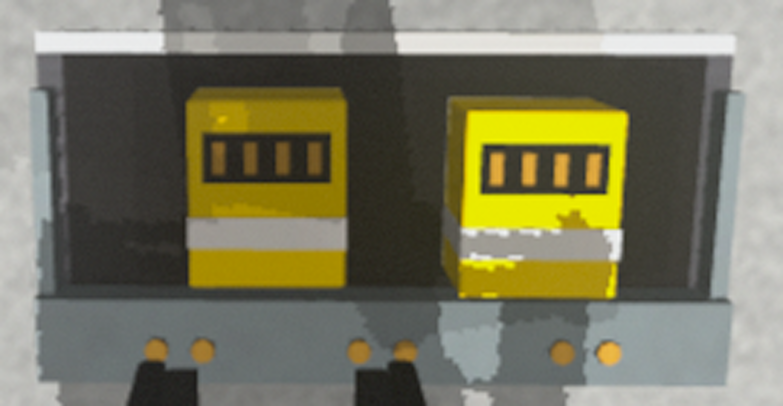

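```bash
python3 - <<'E'
from h import *
plan([((524,-48,200),tool(99.6)),((526,-48,40),tool(99.6))],step=35)
E
```

```text
3 rows -> [524. -48. 200.] rot [-0.079  0.009 -0.008]
  [W,-0,21,18,-0.03,0,-0],
  [W,-0,20,19,-0.02,0,-0],
  [W,-0,20,19,-0.03,0.01,-0.01],
5 rows -> [526. -48.  40.] rot [ 0.001 -0.001  0.002]
  [W,-0,32,-0,0,-0,0],
  [W,-0,32,-0,0,-0,0.001],
  [W,-0,32,-0,0,-0,0],
  [W,-0,32,-1,0.001,-0.001,0.001],
  [W,-1,32,-0,0,-0,0],
```

```bash
python3 -m handwheel '[[[0,0,21,18,-0.03,0,0],[0,0,20,19,-0.02,0,0],[0,0,20,19,-0.03,0.01,-0.01],[0,0,30,0,0,0,0],[0,0,30,0,0,0,0],[0,0,0,0,0,0,0],[0,0,0,0,0,0,0]]]'
python3 - <<'E'
from h import *
pose()
plan([((526,-48,40),tool(99.6))],step=25)
E
```

```text
clock: 39.4
eef_pos: [0.5305, -0.0445, 0.1365]
tool_rot: [-1.115, -1.333, 1.325]
ft_force: [1.1, -0.2, 0.3]
grip_width: 0.0002
t 39.4 p [530.5 -44.5 136.5] F [ 1.1 -0.2  0.3] w 0.2
q [ 0.6   0.47 -0.77  1.94  0.4   0.89  1.37]
X [-0.166  0.986  0.01 ] Y [-0.005  0.01  -1.   ] Z [-0.986 -0.166  0.003]
4 rows -> [526. -48.  40.] rot [-0.003 -0.     0.01 ]
  [W,-1,24,1,-0.001,-0,0.003],
  [W,-1,24,1,-0.001,-0,0.002],
  [W,-1,24,1,-0.001,-0,0.003],
  [W,-0,24,2,-0,-0,0.002],
```

```bash
python3 -m handwheel '[[[0,-1,24,2,0,0,0],[0,-1,24,2,0,0,0.003],[0,-1,24,2,0,0,0.003],[0,0,24,2,0,0,0],[0,0,0,0,0,0,0],[0,0,0,0,0,0,0]]]'
python3 - <<'E'
from h import *
pose();show('wrist','pics/w32.png')
C=np.array([584,-3.]);a=np.radians(9.6);x=np.array([np.cos(a),np.sin(a)]);y=np.array([-x[1],x[0]])
p=get_obs()['eef_pos'][:2]*1000;print((p-C)@x,(p-C)@y)
E
```

```text
clock: 40.0
eef_pos: [0.5356, -0.0461, 0.0462]
tool_rot: [-1.131, -1.34, 1.324]
ft_force: [-0.5, -0.9, 0.4]
grip_width: 0.0001
t 40.0 p [535.6 -46.1  46.2] F [-0.5 -0.9  0.4] w 0.1
q [ 0.52  0.6  -0.66  2.    0.55  0.71  1.25]
X [-0.166  0.986  0.002] Y [ 0.01   0.003 -1.   ] Z [-0.986 -0.166 -0.011]
-54.923204458420344 -34.51875808994936
```

View pics/w32.png

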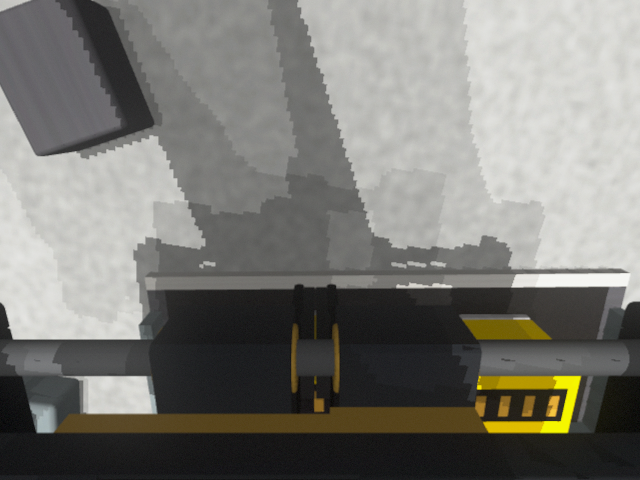

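```bash
python3 -m handwheel '[[[0,0,8,3,0,0,0.01],[0,0,0,0,0,0,0],[0,0,0,-5,0,0,0],[0,0,0,-5,0,0,0],[0,0,0,0,0,0,0]]]'
python3 - <<'E'
from h import *
pose()
C=np.array([584,-3.]);a=np.radians(9.6);x=np.array([np.cos(a),np.sin(a)]);y=np.array([-x[1],x[0]])
p=get_obs()['eef_pos'][:2]*1000;print((p-C)@x,(p-C)@y)
E
```

```text
clock: 40.55
eef_pos: [0.5445, -0.0453, 0.0412]
tool_rot: [-1.145, -1.336, 1.331]
ft_force: [0.4, 0.1, -0.8]
grip_width: 0.0004
t 40.55 p [544.5 -45.3  41.2] F [ 0.4  0.1 -0.8] w 0.4
q [ 0.49  0.61 -0.64  1.99  0.57  0.71  1.23]
X [-0.165  0.986 -0.012] Y [ 0.015 -0.009 -1.   ] Z [-0.986 -0.165 -0.014]
-45.97010930923072 -35.08934501883766
```

```bash
python3 -m handwheel '[[[0,0,0,-3,0,0,0.005],[0,0,0,-2,0,0,0.005],[0,0,0,0,0,0,0]]]'
python3 -m handwheel '[[[0,0,0,-2,0,0,0],[0,0,0,0,0,0,0]]]'
python3 -m handwheel '[[[0,0,0,-2,0,0,0],[0,0,0,0,0,0,0]]]'
python3 - <<'E'
from h import *
pose()
C=np.array([584,-3.]);a=np.radians(9.6);x=np.array([np.cos(a),np.sin(a)]);y=np.array([-x[1],x[0]])
p=get_obs()['eef_pos'][:2]*1000;print((p-C)@x,(p-C)@y)
E
```

```text
clock: 40.85
eef_pos: [0.548, -0.045, 0.0411]
tool_rot: [-1.151, -1.327, 1.342]
ft_force: [-0.6, 0.2, 1.0]
grip_width: 0.0004
clock: 41.05
eef_pos: [0.548, -0.045, 0.0409]
tool_rot: [-1.149, -1.323, 1.345]
ft_force: [-1.3, -0.3, 0.3]
grip_width: 0.0007
clock: 41.25
eef_pos: [0.5481, -0.045, 0.0407]
tool_rot: [-1.146, -1.319, 1.348]
ft_force: [-0.7, -0.0, 0.5]
grip_width: 0.0004
t 41.25 p [548.1 -45.   40.7] F [-0.7 -0.   0.5] w 0.4
q [ 0.47  0.61 -0.63  1.97  0.57  0.73  1.22]
X [-0.164  0.986 -0.025] Y [ 0.004 -0.025 -1.   ] Z [-0.986 -0.164  0.   ]
-42.419253912520055 -35.440117723073506
```

```bash
python3 -m handwheel '[[[0,0,0,-5,0,0,0],[0,0,0,-5,0,0,0]]]'
python3 -m handwheel '[[[0,0,0,-8,0,0,0],[0,0,0,-8,0,0,0]]]'
python3 - <<'E'
from h import *
pose()
C=np.array([584,-3.]);a=np.radians(9.6);x=np.array([np.cos(a),np.sin(a)]);y=np.array([-x[1],x[0]])
p=get_obs()['eef_pos'][:2]*1000;print((p-C)@x,(p-C)@y)
E
```

```text
clock: 41.45
eef_pos: [0.5483, -0.0455, 0.0394]
tool_rot: [-1.134, -1.298, 1.361]
ft_force: [-14.1, -1.3, 11.4]
grip_width: 0.0004
clock: 41.65
eef_pos: [0.548, -0.0458, 0.037]
tool_rot: [-1.113, -1.264, 1.383]
ft_force: [-20.3, -2.4, 14.8]
grip_width: 0.0005
t 41.65 p [548.  -45.8  37. ] F [-20.3  -2.4  14.8] w 0.5
q [ 0.45  0.64 -0.63  1.94  0.56  0.81  1.22]
X [-0.162  0.986 -0.033] Y [-0.055 -0.043 -0.998] Z [-0.985 -0.16   0.061]
-42.69027234857318 -36.23333337831239
```

```bash
python3 -m handwheel '[[[0,0,0,15,-0.04,0,0],[0,0,-15,8,0,0,0],[0,0,-30,0,0,0,0],[0,0,0,0,0,0,0]]]'
python3 - <<'E'
from h import *
pose()
show('wrist','pics/w33.png')
plan([((514,35,95),tool(99.6)),((514,35,42),tool(99.6))],step=25)
E
```

```text
clock: 42.05
eef_pos: [0.5289, -0.0465, 0.0862]
tool_rot: [-1.143, -1.306, 1.359]
ft_force: [0.5, 0.9, 0.1]
grip_width: 0.0003
t 42.05 p [528.9 -46.5  86.2] F [0.5 0.9 0.1] w 0.3
q [ 0.52  0.53 -0.69  1.98  0.51  0.81  1.27]
X [-0.163  0.986 -0.031] Y [-0.008 -0.033 -0.999] Z [-0.987 -0.163  0.013]
4 rows -> [514.  35.  95.] rot [-0.016 -0.004 -0.031]
  [W,21,-3,0,-0.004,-0.001,-0.008],
  [W,21,-3,0,-0.004,-0.001,-0.008],
  [W,20,-3,0,-0.004,-0.001,-0.008],
  [W,21,-3,0,-0.004,-0.001,-0.007],
3 rows -> [514.  35.  42.] rot [ 0.  0. -0.]
  [W,-0,18,0,0,0,-0],
  [W,-0,18,0,0,0,-0],
  [W,-0,17,0,0,0,-0],
```

View pics/w33.png

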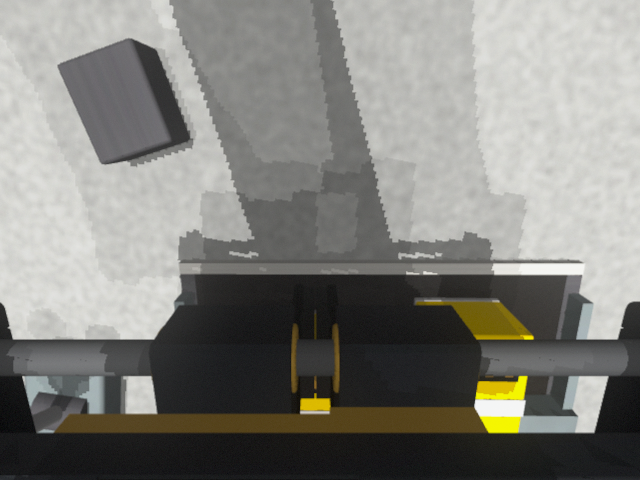

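```bash
python3 -m handwheel '[[[0,21,-3,3,-0.004,0,-0.008],[0,21,-2,3,-0.004,0,-0.008],[0,20,-2,3,-0.004,0,-0.008],[0,19,0,3,-0.004,0,-0.007],[0,0,0,0,0,0,0],[0,0,18,1,0,0,0],[0,0,18,2,0,0,0],[0,0,14,2,0,0,0],[0,0,0,0,0,0,0],[0,0,0,0,0,0,0]]]'
cat >> h.py <<'E'
def dk():
    C=np.array([584,-3.]);a=np.radians(9.6);x=np.array([np.cos(a),np.sin(a)]);y=np.array([-x[1],x[0]])
    p=get_obs()['eef_pos'][:2]*1000;print('deck',(p-C)@x,(p-C)@y)
E
python3 - <<'E'
from h import *
pose();dk()
plan([((515,35,42),tool(99.6))],step=25)
E
```

```text
clock: 43.1
eef_pos: [0.5018, 0.0406, 0.0397]
tool_rot: [-1.126, -1.343, 1.32]
ft_force: [-0.2, 0.1, 0.6]
grip_width: 0.0004
t 43.1 p [501.8  40.6  39.7] F [-0.2  0.1  0.6] w 0.4
q [ 0.36  0.57 -0.66  2.08  0.56  0.66  1.06]
X [-0.166  0.986  0.008] Y [ 0.009  0.009 -1.   ] Z [-0.986 -0.166 -0.01 ]
deck -73.80132984518984 56.695715340450555
1 rows -> [515.  35.  42.] rot [ 0.01  -0.     0.008]
  [W,-8,-2,-12,0.01,-0,0.008],
```

```bash
python3 -m handwheel '[[[0,-7,-1,-10,0.01,0,0.008],[0,0,0,0,0,0,0],[0,0,0,-6,0,0,0],[0,0,0,-6,0,0,0],[0,0,0,-4,0,0,0],[0,0,0,-4,0,0,0],[0,0,0,0,0,0,0]]]'
python3 -c "
from h import *
pose();dk()"
python3 -m handwheel '[[[0,0,0,-4,0,0,0],[0,0,0,-4,0,0,0]]]'
python3 -c "
from h import *
pose();dk()"
```

```text
clock: 43.8
eef_pos: [0.5331, 0.0389, 0.0425]
tool_rot: [-1.126, -1.33, 1.332]
ft_force: [0.3, -0.1, -0.5]
grip_width: 0.0006
t 43.8 p [533.1  38.9  42.5] F [ 0.3 -0.1 -0.5] w 0.6
q [ 0.35  0.6  -0.66  2.    0.55  0.72  1.09]
X [-0.166  0.986 -0.001] Y [-0.001 -0.001 -1.   ] Z [-0.986 -0.166  0.001]
deck -43.15963439577408 49.77018876122268
clock: 44.0
eef_pos: [0.5335, 0.0386, 0.0414]
tool_rot: [-1.117, -1.314, 1.344]
ft_force: [-11.5, -1.5, 7.7]
grip_width: 0.0003
t 44.0 p [533.5  38.6  41.4] F [-11.5  -1.5   7.7] w 0.3
q [ 0.35  0.61 -0.66  1.99  0.55  0.74  1.09]
X [-0.166  0.986 -0.005] Y [-0.017 -0.008 -1.   ] Z [-0.986 -0.166  0.018]
deck -42.83261424756582 49.44983522330627
```

```bash
python3 -m handwheel '[[[0,0,0,15,-0.02,0,0],[0,0,-15,8,0,0,0],[0,0,-40,0,0,0,0],[0,0,-45,0,0,0,0],[0,0,-45,0,0,0,0],[0,-20,-45,0,0,0,0],[0,-20,0,-20,0,0,0],[0,0,0,-40,0,0,0],[0,0,0,-20,0,0,0],[0,0,0,0,0,0,0]]]'
python3 - <<'E'
from h import *
pose();E=show('wrist','pics/w34.png');np.save('E34.npy',E);crop('pics/w34.png','pics/w34c.png',180,120,480,310,2.6)
E
```

```text
clock: 45.0
eef_pos: [0.6018, 0.0091, 0.2422]
tool_rot: [-1.141, -1.341, 1.33]
ft_force: [-1.1, -0.5, 0.1]
grip_width: 0.0008
t 45.0 p [601.8   9.1 242.2] F [-1.1 -0.5  0.1] w 0.8
q [ 0.49  0.45 -0.79  1.69  0.36  1.13  1.34]
X [-0.168  0.986 -0.008] Y [ 0.016 -0.005 -1.   ] Z [-0.986 -0.168 -0.015]
```

View pics/w34.png

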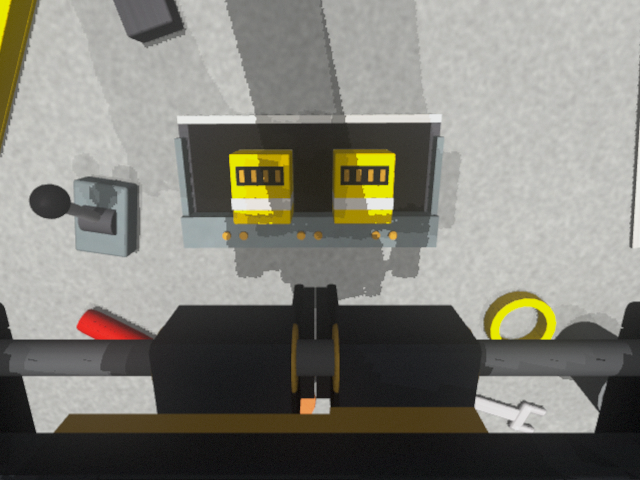

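```bash
python3 - <<'E'
from h import *
E=np.load('E34.npy')
W=[p2w('wrist',u,v,.025,E) for u,v in((80,183),(137,184),(134,256),(76,250))]
for w in W:print(w.round(4))
print('ball',p2w('wrist',50,201,.092,E))
C=np.array([.582,-.0015]);a=np.radians(9.6);x=np.array([np.cos(a),np.sin(a)]);y=np.array([-x[1],x[0]])
for n,u,v,z in(('railL',180,216,.026),('railR',438,218,.026),('fL',178,116,.006),('fR',442,116,.006),('Bfl',230,152,.052),('Bfr',292,151,.052),('Bbr',292,223,.052),('Bbl',233,223,.052),('Afl',333,152,.052),('Afr',395,152,.052),('Abr',394,223,.052),('Abl',334,223,.052)):
    p=p2w('wrist',u,v,z,E)[:2]-C;print(n,(p@x).round(4),(p@y).round(4))
E
```

```text
[ 0.6151 -0.2056  0.025 ]
[ 0.6073 -0.1543  0.025 ]
[ 0.678 -0.155  0.025]
[ 0.6813 -0.2101  0.025 ]
ball [ 0.6147914  -0.19018253  0.092     ]
railL 0.029 -0.1185
railR 0.0303 0.1209
fL -0.0595 -0.1178
fR -0.0597 0.1217
Bfl -0.0317 -0.0626
Bfr -0.0326 -0.0117
Bbr 0.0284 -0.0128
Bbl 0.0285 -0.0639
Afl -0.0318 0.0218
Afr -0.0319 0.0724
Abr 0.0281 0.0753
Abl 0.0283 0.0235
```

View pics/w34c.png

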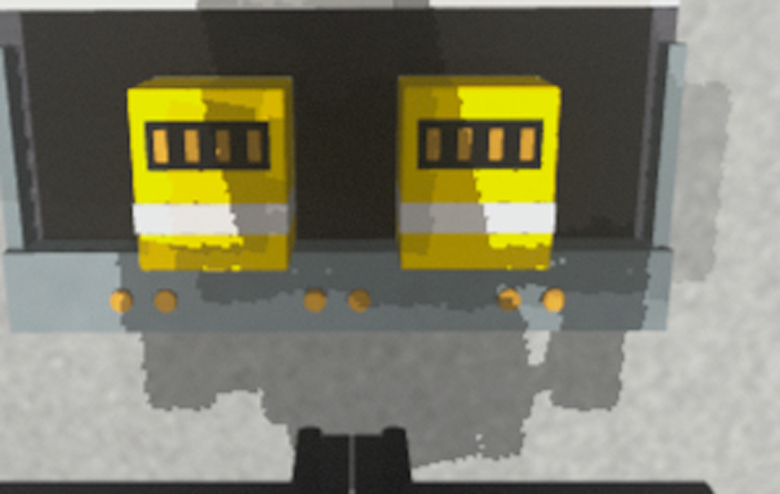

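```bash
python3 - <<'E'
from h import *
plan([((568,-190,200),tool(90)),((568,-190,97),tool(90))],step=38)
E
```

```text
6 rows -> [ 568. -190.  200.] rot [ 0.015  0.169 -0.007]
  [W,-32,7,11,0,0.03,-0],
  [W,-32,7,10,0,0.03,-0],
  [W,-32,7,9,0,0.03,-0],
  [W,-33,7,8,0,0.03,-0],
  [W,-33,7,7,0.01,0.02,-0],
  [W,-33,8,7,0.01,0.03,-0.01],
3 rows -> [ 568. -190.   97.] rot [-0.005 -0.001  0.004]
  [W,-0,34,-0,-0.002,-0,0.001],
  [W,-0,34,-0,-0.002,-0.001,0.001],
  [W,-0,35,-0,-0.001,-0,0.002],
```

```bash
python3 -m handwheel '[[[0,-28,7,14,0,0.03,0],[0,-32,7,12,0,0.03,0],[0,-32,7,9,0,0.03,0],[0,-33,7,8,0,0.03,0],[0,-33,7,7,0.01,0.02,0],[0,-25,2,7,0.01,0.03,-0.01],[0,0,0,0,0,0,0],[0,0,0,0,0,0,0]]]'
python3 - <<'E'
from h import *
pose();E=show('wrist','pics/w35.png')
plan([((568,-190,130),tool(90)),((570,-190,97),tool(90))],step=30)
E
```

```text
clock: 45.85
eef_pos: [0.5532, -0.1809, 0.2032]
tool_rot: [-1.199, -1.205, 1.211]
ft_force: [0.6, 0.2, -0.0]
grip_width: 0.0005
t 45.85 p [ 553.2 -180.9  203.2] F [ 0.6  0.2 -0. ] w 0.5
q [ 0.78  0.45 -0.72  1.77  0.33  1.06  1.52]
X [-0.001  1.     0.004] Y [-0.009  0.004 -1.   ] Z [-1.    -0.001  0.009]
3 rows -> [ 568. -190.  130.] rot [-0.01   0.001  0.004]
  [W,-3,24,-5,-0.003,0,0.001],
  [W,-3,25,-5,-0.003,0.001,0.001],
  [W,-3,24,-5,-0.004,0,0.002],
2 rows -> [ 570. -190.   97.] rot [ 0.  0. -0.]
  [W,-0,17,-1,0,0,-0],
  [W,-0,16,-1,0,0,-0],
```

View pics/w35.png

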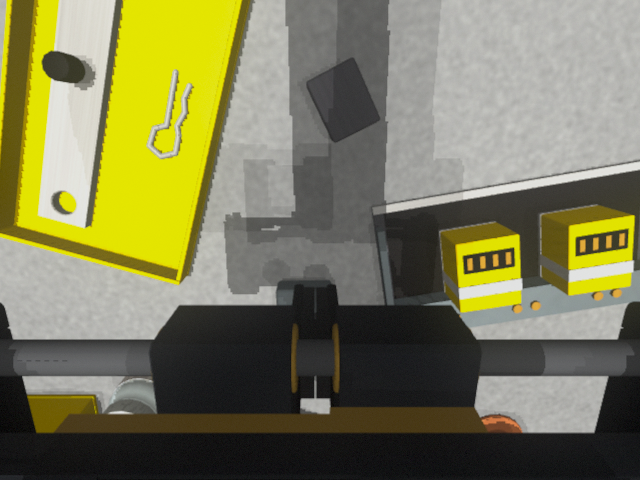

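```bash
python3 -m handwheel '[[[0,-3,24,-4,0,0,0],[0,-3,25,-4,0,0,0],[0,-3,24,0,0,0,0],[0,0,20,0,0,0,0],[0,0,10,0,0,0,0],[0,0,0,0,0,0,0],[0,0,0,0,0,0,0]]]'
python3 -c "
from h import *
pose()
plan([((664,-190,97),tool(90))],step=12)"
```

```text
clock: 46.6
eef_pos: [0.5637, -0.1787, 0.1012]
tool_rot: [-1.196, -1.224, 1.22]
ft_force: [-0.5, -0.9, -0.1]
grip_width: 0.0006
t 46.6 p [ 563.7 -178.7  101.2] F [-0.5 -0.9 -0.1] w 0.6
q [ 0.72  0.58 -0.66  1.84  0.44  0.88  1.44]
X [-0.019  1.     0.004] Y [-0.001  0.004 -1.   ] Z [-1.    -0.019  0.001]
9 rows -> [ 664. -190.   97.] rot [-0.001  0.019  0.004]
  [W,-1,0,-11,-0,0.002,0],
  [W,-2,1,-11,-0,0.002,0.001],
  [W,-1,0,-11,-0,0.002,0],
  [W,-1,1,-11,-0,0.002,0.001],
  [W,-2,0,-11,-0,0.002,0],
  [W,-1,1,-11,-0,0.002,0.001],
  [W,-1,0,-11,-0,0.002,0],
  [W,-2,1,-12,-0.001,0.002,0.001],
  [W,-1,0,-11,-0,0.003,0],
```

First fix y, then push forward.

```bash
python3 -m handwheel '[[[0,-10,2,0,0,0.01,0],[0,0,1,0,0,0.01,0],[0,0,0,0,0,0,0],[0,-1,0,-11,0,0,0],[0,0,0,-11,0,0,0],[0,0,0,-11,0,0,0],[0,0,0,-11,0,0,0],[0,0,0,-11,0,0,0],[0,0,0,0,0,0,0]]]'
python3 -c "
from h import *
pose();show('scene','pics/s8.png');crop('pics/s8.png','pics/s8c.png',180,230,380,390,3.5)
plan([((664,-190,97),tool(90))],step=12)"
```

```text
clock: 47.5
eef_pos: [0.6264, -0.1906, 0.102]
tool_rot: [-1.212, -1.212, 1.203]
ft_force: [-0.0, -0.1, 0.5]
grip_width: 0.0005
t 47.5 p [ 626.4 -190.6  102. ] F [-0.  -0.1  0.5] w 0.5
q [ 0.66  0.66 -0.63  1.69  0.46  0.94  1.43]
X [0.003 1.    0.003] Y [ 0.005  0.003 -1.   ] Z [-1.     0.003 -0.005]
4 rows -> [ 664. -190.   97.] rot [ 0.004 -0.003  0.003]
  [W,0,1,-10,0.001,-0.001,0.001],
  [W,0,1,-9,0.001,-0.001,0.001],
  [W,0,1,-10,0.001,-0,0],
  [W,1,2,-9,0.001,-0.001,0.001],
```

View pics/s8c.png

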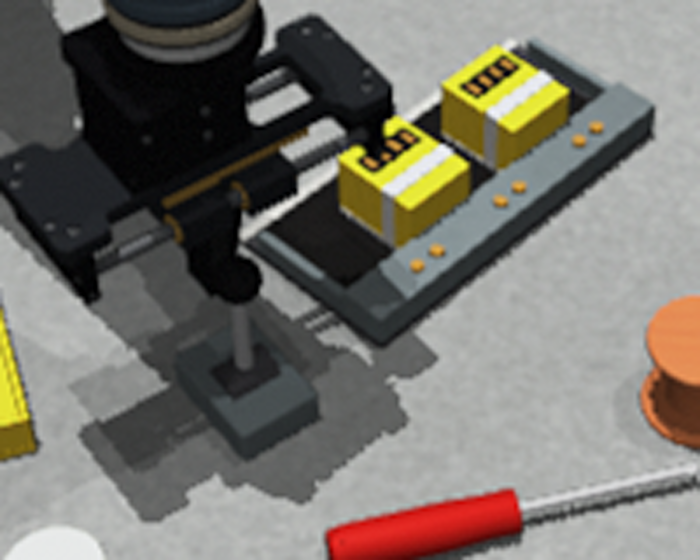

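```bash
python3 -m handwheel '[[[0,0,1,-10,0,0,0],[0,0,1,-10,0,0,0],[0,0,1,-10,0,0,0],[0,0,1,-6,0,0,0],[0,0,0,0,0,0,0]]]'
python3 -c "
from h import *
pose();show('scene','pics/s9.png');crop('pics/s9.png','pics/s9c.png',180,230,380,390,3.5)"
```

```text
clock: 48.05
eef_pos: [0.6635, -0.1905, 0.0965]
tool_rot: [-1.209, -1.209, 1.204]
ft_force: [-0.2, 0.1, 0.4]
grip_width: 0.0005
t 48.05 p [ 663.5 -190.5   96.5] F [-0.2  0.1  0.4] w 0.5
q [ 0.62  0.71 -0.61  1.59  0.47  0.98  1.43]
X [0.003 1.    0.003] Y [ 0.001  0.003 -1.   ] Z [-1.     0.003 -0.001]
```

View pics/s9c.png

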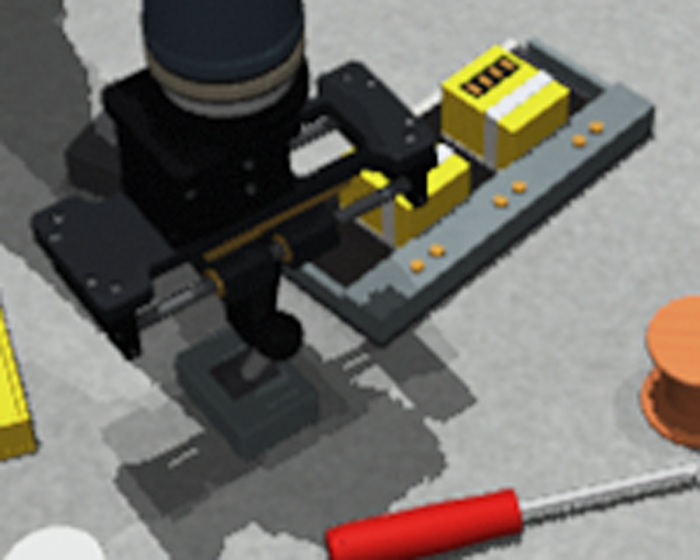

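Push a little further until a firm stop is felt.

```bash
python3 -m handwheel '[[[0,0,0,-4,0,0,0],[0,0,0,-3,0,0,0],[0,0,0,0,0,0,0]]]'
python3 -m handwheel '[[[0,0,0,-4,0,0,0],[0,0,0,-3,0,0,0]]]'
```

```text
clock: 48.4
eef_pos: [0.6636, -0.1905, 0.0964]
tool_rot: [-1.197, -1.196, 1.213]
ft_force: [-0.6, 1.2, -0.7]
grip_width: 0.0004
clock: 48.6
eef_pos: [0.6646, -0.1906, 0.0961]
tool_rot: [-1.187, -1.184, 1.22]
ft_force: [-10.7, 1.9, 7.3]
grip_width: 0.0003
```

```bash
python3 -m handwheel '[[[0,0,0,20,0,0,0],[0,0,-5,30,0,0,0],[0,0,-25,35,0,0,0],[0,0,-45,30,0,0,0],[0,0,-45,20,0,0,0],[0,-40,-20,0,0,0,0],[0,-45,0,10,0,0,0],[0,-45,0,10,0,0,0],[0,-45,0,0,0,0,0],[0,0,0,0,0,0,0]]]'
python3 -c "
from h import *
pose();show('scene','pics/s10.png');show('top','pics/top6.png');show('wrist','pics/w36.png');crop('pics/top6.png','pics/top6c.png',250,170,450,310,3.9)"
```

```text
clock: 49.6
eef_pos: [0.516, -0.3732, 0.2475]
tool_rot: [-1.207, -1.195, 1.223]
ft_force: [-0.2, -1.0, -0.5]
grip_width: 0.0001
t 49.6 p [ 516.  -373.2  247.5] F [-0.2 -1.  -0.5] w 0.1
q [ 1.02  0.49 -0.67  1.59  0.33  1.18  1.85]
X [-0.    1.   -0.01] Y [-0.013 -0.01  -1.   ] Z [-1.    -0.     0.013]
```

View pics/s10.png

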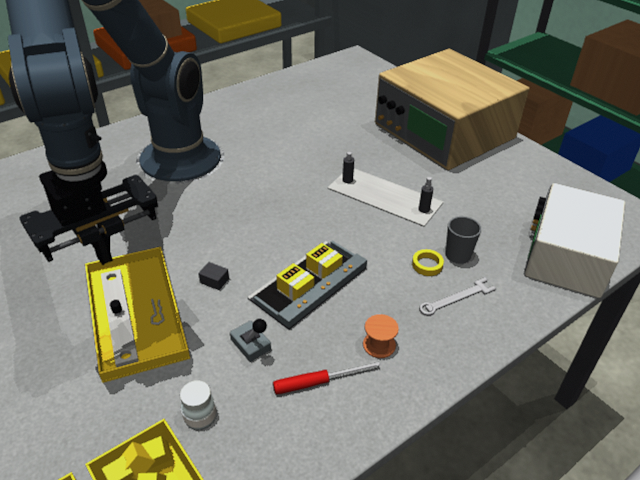

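View pics/top6.png

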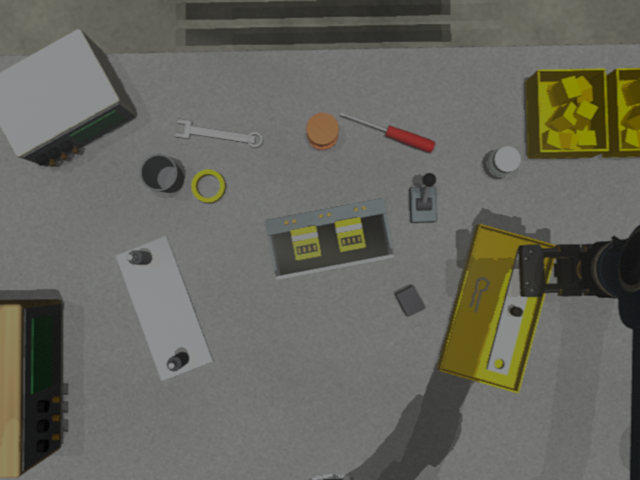

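View pics/top6c.png

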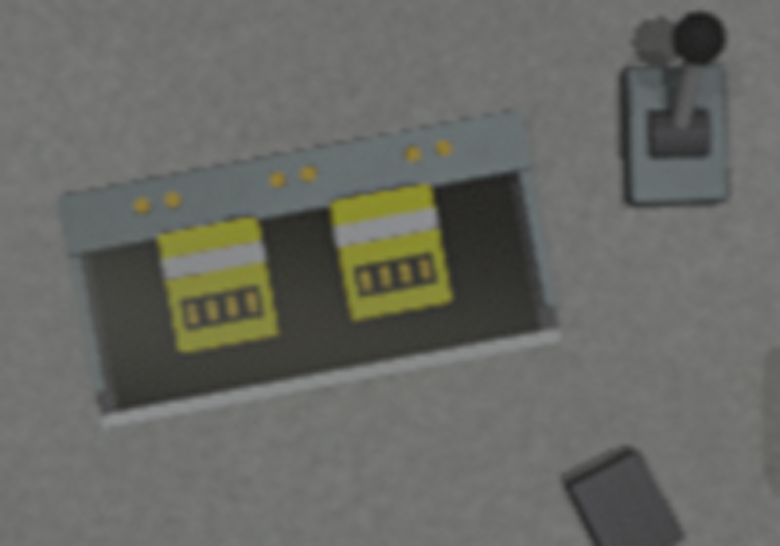

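```bash
python3 - <<'E'
from h import *
b=p2w('top',250+700/3.9,170+38/3.9,.092);print(b, 'lean',np.arcsin((b[0]-.648)/.08)+.5)
b0=p2w('top',260+684/4,180+151/4,.092);print(b0,'travel',b[0]-b0[0],'full',2*.08*np.sin(.5))
E
```

```text
[ 0.68718353 -0.18999877  0.092     ] lean 1.0118535473861474
[ 0.61606889 -0.19117932  0.092     ] travel 0.071114636672864 full 0.07670808617667248
```

```bash
python3 -m handwheel '[[[0,0,0,0,0,0,0],[0,0,0,0,0,0,0],[0,0,0,0,0,0,0]]]'; python3 -c "
from plant import sign_off
print(sign_off())"
```

```text
clock: 50.05
eef_pos: [0.5203, -0.3587, 0.2483]
tool_rot: [-1.195, -1.213, 1.232]
ft_force: [-0.4, -0.3, 0.3]
grip_width: 0.0007
the job is handed in; nothing more can be done
None
```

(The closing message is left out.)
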